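# Spring open the column case and load a cartridge

### The arm

A 7-joint arm with a two-finger parallel gripper is mounted at the origin on the work surface. World frame = base frame: x ahead of the robot, y to its left, z up, the work surface at z = 0. Lengths are in m, angles in rad, forces in N, time in s.
With the tool pointing down it reaches from about 0.425 to 0.925 m from the base axis. Payload 6.8 kg.
Tool frame: the origin (TCP) lies at the very end of the fingers, on their centre line; the grasp point (between the pads) lies 19 mm behind it; z points along the fingers, x is the direction in which the jaws open and shut, and the axes are right-handed (so a half turn about z gives the same grasp; the last joint's range is limited). The gripper opens to 85 mm and grips with 20 to 120 N. Pads are 22 mm wide; open, the fingers measure 114 mm over their backs; the gripper's body (76 mm by 85 mm) begins 54 mm behind the grasp point. The pads swing forward as they close: fully open they stand 13 mm farther back than shut.
Start: joints at [-1.363, 0.477, 0.022, 1.555, -0.011, 1.109, -0.083], TCP at [0.21, 0.642, 0.204] pointing down, gripper open.
Joint ranges: [-2.96, 2.96], [-0.34, 2.1], [-1.41, 1.46], [0.24, 2.44], [-1.37, 4.51], [0.17, 1.92], [-2.96, 2.96]. Speed limits (rad/s): [2.39, 2.39, 3.14, 3.14, 3.14, 3.14, 3.14].

### API

Orientations are given as a unit quaternion [w, x, y, z].
In Python, from station import bot gives the robot as it stands.
- The arm moves only by the shell command python3 -m creep 'ROWS' [FORCE]. ROWS is JSON, a list that holds one entry, the list of rows, each a list of 7 numbers: the shift along the tool's x, y, z in cm, then the turn, a rotation vector about the tool's x, y, z in rad, then the opening, from 0 (shut) to 1 (fully open). In form: [[[dx, dy, dz, wx, wy, wz, claw], ...]]. A call has 1 to 10 rows; each row is the pose to reach, as a shift and turn from the pose commanded when the call began, along the tool's axes at that moment; what a row does not reach only later rows make up. A row lasts 1/8 s, in which the tool goes at most 62.5 mm and 10.7 degrees, less where a joint would pass 70% of its speed; a pose out of reach is approached as far as the arm can. A call with a gripper value outside its range is refused whole. The fingers move at their own pace and stop on an object; FORCE is the grip in N (left out, the last holds). Time passes only in rows, so rows that repeat a pose let the fingers close. It gives the time, the measured TCP pose, the force and the opening at its end, in the units of the state.
- bot.get_obs(): the state, without advancing time (a new reading comes with each control period).
- bot.read_camera(name): name is "side" or "top"; returns (picture, depth): 480x640x3 uint8, blue, green, red; 480x640 float32, m along the optical axis (not along the pixel's ray), 0 where there is no reading.
- bot.calibration(name): a dict with "mtx" (3x3 intrinsics, pixels), "rvec" (rotation vector, rad) and "tvec" (3), from world to camera coordinates, as OpenCV has them. Camera axes: x right, y down, z forward; pixel columns grow to the right and rows downward; lengths in m; the calibration is good to about 2 mm. A picture is of the moment at which its call begins. calibration takes no time and is no camera call.
- bot.hand_in(): hands the job in, once; it reports no verdict.
Trained networks look in the newest picture that a camera, given by its name, has taken for a name from the list of things; names that differ only in an ending like _2 or _b are one class to them, and where a whole thing is asked for, a point or a joint stands for the part that bears it (a point fixed in the world has none). Each returns a list of dicts, best first, with "p" (0 to 1); they miss things now and then, are a little off and sometimes report something else, mostly with a low value. They report only what shows in the picture. A call takes as long as a camera call.
- bot.find_in(camera, label): "xy" ([column, row] in pixels, amid what is visible of it).
- bot.silhouettes(camera, label): "mask" (480x640 bool, what is visible of it) and "xy" ([column, row] in pixels, amid what is visible of it).
The state is a dict: "t": time; "q": joint angles; "joint_vel": joint speeds; "joint_torque": joint torques, N m; "eef_pos": TCP position; "tool_rot": TCP orientation; "contact_force": force on the tool from outside, world axes, zero at the start; "torque": the same for the moment, N m; "gripper_width": opening from 0.0 (shut) to 1.0 (fully open).
Only numpy, scipy, OpenCV 4.12 (cv2) and the standard library are available. Lean on these libraries where they do the work, as an engineer would, in place of code of your own. Each camera call takes 0.05 s, during which the arm holds its last target.

### The job

Open the column case by pushing the pin of the release rod through the small hole in its front until the hidden latch lets the clear cover spring fully up, then lay the rod flat on the bench again, clear of the case. From under the open cover pluck the cartridge with the square end blocks out of its pocket and lay it gently, lengthwise and centred, in the cradle on the low grey detector module. Leave the cover open, the other two tubes in their pockets and everything else where it is.

Things in the scene. Friction and masses are not known exactly. Their poses are not given: they have to be found in the camera images.
- case: Fixed column case, a grey and white box 150 mm deep (x), 204 wide (y), 62 high, walls 6 thick, under a clear cover 4 mm thick. Origin at the centre of its underside on the bench; z up, x from the front (x = -75 mm, hole side, towards the robot) to the back (hinge side). Inside is a white pocket tray.
- tray (a point): Middle of the tray floor (case x = +12, y = 0, z = 20 mm; axes as the case). Three pockets side by side at y = -60, 0, +60 mm, each 92 long (x) and 30 wide with walls 18 high; between x = -24 and +24 of this point the side walls are missing: a finger channel right across the tray, open to the floor.
- hole (a point): Centre of the square access hole, 14 x 14 mm with a dark metal surround, at the outer face of the case's 6 mm front wall (case frame x = -75, y = 0, z = 42 mm). The hole runs level along the case's +x. Its axes are the case's.
- bolt: Hidden latch plate behind the hole, 24 wide, 20 high; its front face is 9 mm behind the outer face of the front wall (origin 11 mm behind it). Pushed along the case's +x it yields on a spring (2 N at first, 4 N at the end) for 13 mm; after about 7 mm it frees the cover, so a rod tip 18 to 21 mm past the outer face is enough. It springs back.
- cover (a joint): Angle of the clear cover, rad: 0 shut and latched, 1.15 (66 deg) at its open stop. Hinge on the case's back edge (case frame x = +73, z = 64 mm). Once unlatched, a spring lifts it in about 1 s and holds it at the stop.
- cover_edge (a point): Middle of the cover's front edge, 148 mm from the hinge. Open, it is about 199 mm above the bench over case x = +13 mm, so the cover hangs over the pockets: a gripper must come in from the front, leaning back about 25 to 40 degrees from vertical (fingers pointing down and away from the front).
- rod: Release rod lying on the bench: grey square handle 60 x 16 x 16 mm and a steel pin 7 mm in diameter and 65 long on the same axis (8 mm above the underside). Origin at the centre of the handle's underside; x runs along the rod towards the pin, whose tip is 95 mm from the origin. 50 g.
- rod_tip (a point): End of the rod's pin, on its axis.
- cartridge: The cartridge to move: steel, 84 mm long along its x, a round body 18 mm in diameter and 56 long between two square end blocks 26 x 26 x 14 mm. Origin at the centre of its underside, axis 13 mm higher. It starts in any one of the three pockets, lengthwise along the case's x; about 120 g.
- cartridge_mid (a point): Middle of the cartridge, on its axis (13 mm above its origin); 53 mm above the bench when it lies in the cradle.
- thick_tube: Plain round steel tube 26 mm in diameter, 84 long, lying in another pocket; to be left there. Origin as built at the centre of its underside, x along it.
- slim_tube: Plain round steel tube 16 mm in diameter, 84 long, lying in the remaining pocket; to be left there. Origin as built at the centre of its underside, x along it.
- holder: Fixed low grey detector module 130 (x) x 84 (y) x 40 mm high; origin at the centre of its underside, z up. Its flat top carries a white open cradle along x, 36 mm wide between four corner blocks (16 high, centred at x = +-40, y = +-23 mm) and 98 long between end stops (12 high). Its sides are open for fingers at x = -31 to +31. The cartridge rests on the module's top.
- bottle_right: Glass bottle with a blue cap, 56 mm in diameter, 130 high, standing between the case and the detector module; origin at its underside.
- bottle_left: Glass bottle with a blue cap, 64 mm in diameter, 150 high, standing left of the case; origin at its underside.
- small_jar: Amber jar 34 mm in diameter, 45 high, standing between the case and the detector module; origin at its underside.
- front_jar: Clear jar 48 mm in diameter, 50 high, standing on the left near the robot; origin at its underside.
- wrench: Wrench 150 mm long lying on the right near the robot.
- screwdriver: Screwdriver 160 mm long lying far on the right.
- carton: Small cardboard carton 80 x 120 x 60 mm standing far on the left; origin at its underside.

How it is judged:
By the outcome, as a careful person would: the job done as asked, in the order asked, and still so for the second after the job is handed in, with the robot touching nothing.
It also fails if it takes over 72 s, if anything falls off the work surface, if the arm or the gripper's body presses on something with over 40 N, if the wrist force passes 120 N, or if a joint passes its speed limit or range.

## Working session

There is one attempt and no reset: what is moved stays moved. The work goes in short steps, Python scripts to look and compute and a shell command to move; the robot and the scene stay as the last step left them, time stands still between calls to the robot, and variables do not carry over. Pictures are saved under pics/ and viewed, and the job is handed in when it is done.

```bash
ls; mkdir -p pics; python3 - <<'E'
from station import bot
import cv2,json
o=bot.get_obs(); print({k:(v if not hasattr(v,'tolist') else v.tolist()) for k,v in o.items()})
for c in ("side","top"):
    p,d=bot.read_camera(c); cv2.imwrite(f"pics/{c}0.png",p); print(c,bot.calibration(c))
E
```

```text
pics
{'t': 0.0, 'q': [-1.3631282721710487, 0.47778542419696035, 0.022358816307086703, 1.5564704138362966, -0.011529180314827437, 1.1092876707459782, -0.08308779454692379], 'joint_vel': [0.0009084208916060352, 0.0005664714132640024, 0.00032656922850146614, 0.00011001970877308949, -0.00010998627559414169, -0.00032933244705457597, -0.0015139522921576807], 'joint_torque': [-0.00034281629268662073, -59.64487910270691, 1.6079817339777946, -28.11978578567505, 0.012463124294299632, 0.009500983287580311, 1.564565991429845e-05], 'eef_pos': [0.20943887527358843, 0.641004204362377, 0.2032279553066719], 'tool_rot': [0.0005817127209406627, 0.8094881388817734, 0.5871355230738486, -0.0007015446039399497], 'contact_force': [0.373137823851286, 0.9014828337073407, 0.014929183848470938], 'torque': [0.018887411398306273, 0.003428004972160056, 0.021655248665322705], 'gripper_width': 0.998870131858648}
side {'mtx': array([[487.41929625,   0.        , 324.67397059],
       [  0.        , 487.41929625, 247.49831117],
       [  0.        ,   0.        ,   1.        ]]), 'rvec': array([ 2.07216134, -0.16218071,  0.12873419]), 'tvec': array([-0.54483615,  0.08289515,  1.0328614 ])}
top {'mtx': array([[590.16174468,   0.        , 323.12169663],
       [  0.        , 590.16174468, 237.82160492],
       [  0.        ,   0.        ,   1.        ]]), 'rvec': array([ 2.15959701, -2.14990554,  0.1408183 ]), 'tvec': array([-0.0124262 ,  0.54973384,  1.51936064])}
```

View pics/side0.png

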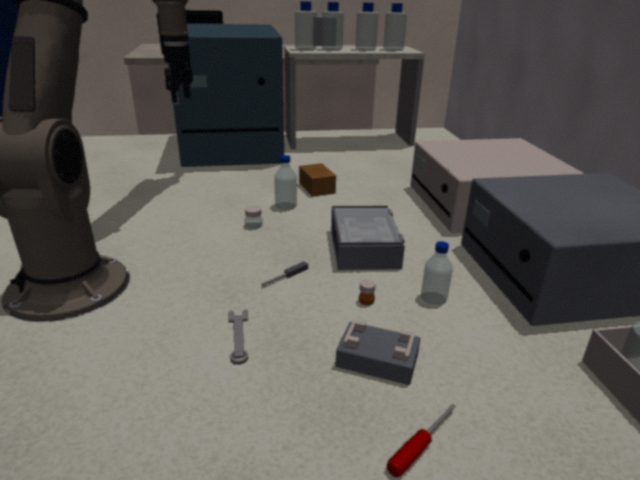

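View pics/top0.png

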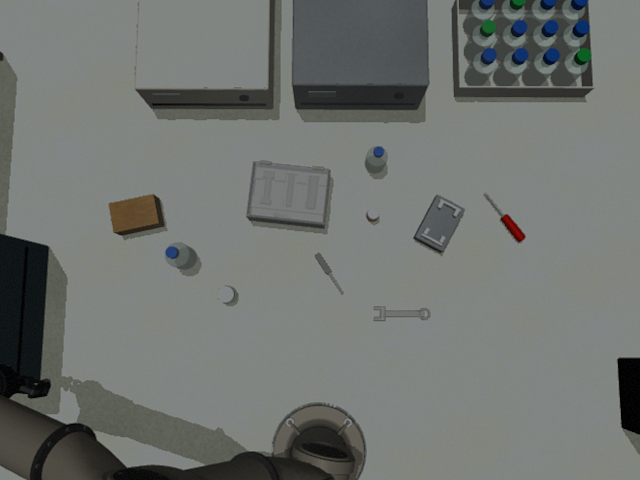

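The top view shows the case around (289,195), the rod at (330,273) with its pin pointing towards the robot (343,292), and the holder at (439,222) turned.

```bash
cat > h.py <<'E'
import numpy as np,cv2
from station import bot
from scipy.spatial.transform import Rotation as R
def cal(c):
    k=bot.calibration(c); return k["mtx"],cv2.Rodrigues(k["rvec"])[0],k["tvec"].reshape(3)
def cloud(c,d):
    K,Rm,t=cal(c); v,u=np.mgrid[0:480,0:640]
    P=np.stack([(u-K[0,2])/K[0,0]*d,(v-K[1,2])/K[1,1]*d,d],-1)
    return (P-t)@Rm
def onplane(c,uv,z):
    K,Rm,t=cal(c); r=Rm.T@np.linalg.solve(K,[uv[0],uv[1],1.]); o=-Rm.T@t
    return o+r*(z-o[2])/r[2]
def proj(c,P):
    k=bot.calibration(c); return cv2.projectPoints(np.float64(P).reshape(-1,1,3),k["rvec"],k["tvec"],k["mtx"],None)[0].reshape(-1,2)
E
python3 - <<'E'
from h import *
for c in ("top","side"):
    p,d=bot.read_camera(c); W=cloud(c,d); np.savez(f"{c}0.npz",p=p,d=d,W=W)
    print(c,"bench z",np.median(W[...,2][d>0]))
    for l in ("case","rod","holder","cartridge","thick_tube","slim_tube","bottle_right","small_jar","front_jar","bottle_left","wrench"):
        s=bot.silhouettes(c,l)
        for i in s[:2]:
            m=i["mask"]&(d>0); q=W[m]; 
            np.save(f"m_{c}_{l}.npy",i["mask"]) if i is s[0] else 0
            print(c,l,round(i["p"],2),np.round(i["xy"]),m.sum(),np.round(np.median(q,0),3) if len(q) else '', np.round(np.percentile(q,[2,98],0),3).tolist() if len(q) else '')
E
```

```text
top bench z 0.0031014598965773818
top case 0.79 [287. 192.] 4721 [0.66  0.081 0.068] [[0.586, -0.017, 0.021], [0.739, 0.18, 0.076]]
top rod 0.69 [324. 268.] 201 [ 0.478 -0.015  0.016] [[0.43, -0.047, -0.003], [0.51, 0.006, 0.023]]
top holder 0.75 [438. 225.] 1624 [ 0.588 -0.315  0.042] [[0.524, -0.369, 0.017], [0.654, -0.26, 0.06]]
top slim_tube 0.39 [401. 310.] 439 [ 0.354 -0.214  0.008] [[0.338, -0.288, -0.001], [0.372, -0.152, 0.015]]
top bottle_right 0.64 [377. 159.] 490 [ 0.749 -0.145  0.09 ] [[0.733, -0.172, 0.007], [0.778, -0.123, 0.136]]
top bottle_right 0.47 [510. 225.] 388 [ 0.589 -0.51   0.022] [[0.55, -0.544, -0.0], [0.674, -0.45, 0.033]]
top small_jar 0.58 [375. 214.] 138 [ 0.615 -0.141  0.045] [[0.601, -0.157, 0.013], [0.631, -0.127, 0.052]]
top front_jar 0.59 [290. 192.] 4258 [0.663 0.082 0.068] [[0.592, -0.017, 0.061], [0.735, 0.178, 0.076]]
top bottle_left 0.63 [180. 254.] 616 [0.494 0.346 0.105] [[0.47, 0.327, 0.025], [0.526, 0.382, 0.156]]
top wrench 0.58 [403. 311.] 452 [ 0.354 -0.219  0.008] [[0.338, -0.29, -0.001], [0.37, -0.15, 0.015]]
top wrench 0.25 [285. 193
[... 671 characters left out ...]
0.75  -0.167  0.067] [[0.731, -0.177, 0.007], [0.778, -0.143, 0.132]]
side front_jar 0.86 [255. 220.] 371 [0.4   0.226 0.031] [[0.377, 0.218, 0.002], [0.421, 0.261, 0.053]]
side front_jar 0.44 [290. 273.] 311 [ 0.47  -0.021  0.012] [[0.408, -0.06, 0.001], [0.509, 0.005, 0.019]]
side bottle_left 0.86 [283. 184.] 965 [0.497 0.336 0.073] [[0.468, 0.326, 0.007], [0.526, 0.359, 0.151]]
side bottle_left 0.24 [291. 271.] 236 [ 0.476 -0.021  0.013] [[0.417, -0.057, 0.005], [0.509, 0.001, 0.019]]
side wrench 0.59 [237. 336.] 635 [ 0.353 -0.229  0.009] [[0.337, -0.292, 0.002], [0.369, -0.151, 0.011]]
side wrench 0.29 [292. 270.] 293 [ 0.475 -0.02   0.013] [[0.413, -0.058, 0.001], [0.51, 0.005, 0.019]]
```

```bash
python3 - <<'E'
import numpy as np,cv2
a=np.load("top0.npz")["p"]; cv2.imwrite("pics/topzoom.png",cv2.resize(a[140:320,230:480],None,fx=3.2,fy=3.2,interpolation=cv2.INTER_CUBIC))
a=np.load("side0.npz")["p"]; cv2.imwrite("pics/sidezoom.png",cv2.resize(a[180:400,230:470],None,fx=2.7,fy=2.7,interpolation=cv2.INTER_CUBIC))
E
```

```text
(no output)
```

View pics/topzoom.png

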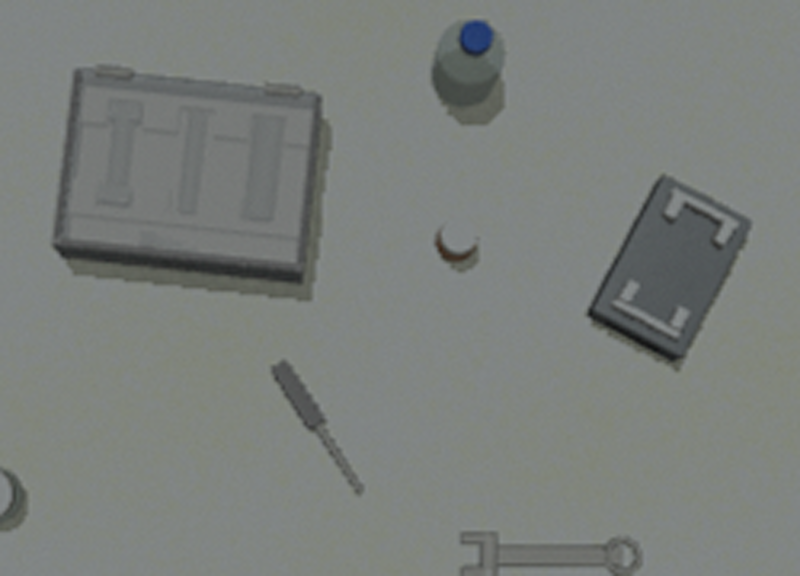

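View pics/sidezoom.png

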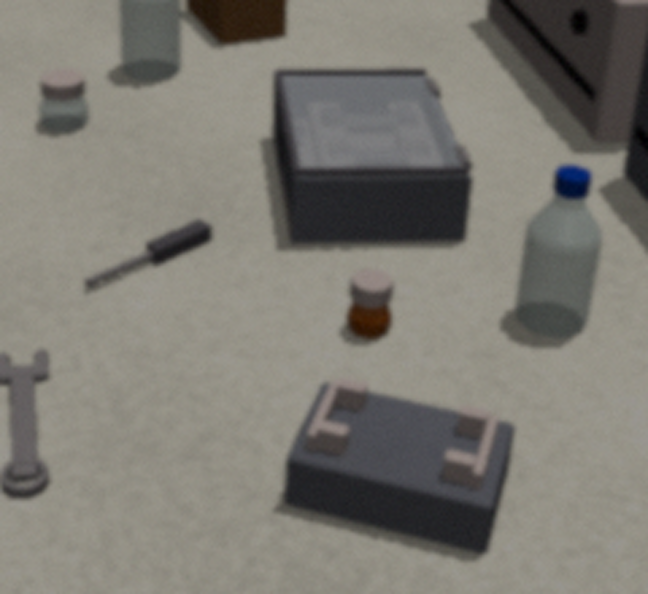

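```bash
python3 - <<'E'
from h import *
for c in ("top","side"):
    K,Rm,t=cal(c); print(c,"cam pos",np.round(-Rm.T@t,3))
    W=np.load(f"{c}0.npz")["W"]; d=np.load(f"{c}0.npz")["d"]
    def near(cx,cy,r): return (np.hypot(W[...,0]-cx,W[...,1]-cy)<r)&(d>0)
    ring=near(0.5,0.1,0.4)
    z=W[...,2][ring&(abs(W[...,2])<.012)]; print("bench",np.median(z),z.std())
    for nm,cx,cy,r,zl,zh in (("case",.66,.08,.16,.05,.085),("holder",.588,-.32,.1,.033,.05),("holder+",.588,-.32,.1,.048,.07),("rod",.475,-.02,.08,.009,.03)):
        m=near(cx,cy,r)&(W[...,2]>zl)&(W[...,2]<zh)
        n,lab,st,_=cv2.connectedComponentsWithStats(m.astype(np.uint8))
        if nm in("case","holder","rod"): k=1+np.argmax(st[1:,4]); m=lab==k
        P=W[m]; (x,y),(w,h),a=cv2.minAreaRect(np.float32(P[:,:2]*1000))
        print(c,nm,m.sum(),"c",round(x,1),round(y,1),"dims",round(w,1),round(h,1),"ang",round(a,2),"z",np.round(np.median(P[:,2]),4))
    m=np.load(f"m_{c}_rod.npy")
    P=W[m&(d>0)][:,:2]; mu=P.mean(0); u,s,v=np.linalg.svd(P-mu); print("rod mask axis",np.degrees(np.arctan2(v[0,1],v[0,0])),mu)
E
```

```text
top cam pos [ 0.349 -0.009  1.578]
bench 0.0015337714294319463 0.0036008891880707577
top case 4508 c 666.5 80.8 dims 205.4 155.1 ang 83.71 z 0.0683
top holder 1323 c 591.5 -317.6 dims 84.5 132.6 ang 61.34 z 0.0416
top holder+ 274 c 589.3 -316.4 dims 80.5 125.1 ang 61.87 z 0.0548
top rod 173 c 470.9 -22.0 dims 99.3 19.8 ang 33.56 z 0.0162
rod mask axis -147.47665631082737 [ 0.47604929 -0.01623717]
side cam pos [ 0.377 -0.941  0.585]
bench 0.0015981095911236976 0.0016498861150362994
side case 2914 c 664.7 79.7 dims 211.0 154.0 ang 83.97 z 0.068
side holder 2261 c 590.5 -318.2 dims 86.7 130.4 ang 61.39 z 0.0417
side holder+ 564 c 590.7 -317.3 dims 63.4 110.4 ang 61.77 z 0.0543
side rod 234 c 459.0 -27.4 dims 124.3 18.6 ang 33.44 z 0.0144
rod mask axis -148.5898488836249 [ 0.47051118 -0.02296983]
```

```bash
cat > ov.py <<'E'
from h import *
def box(x0,x1,y0,y1,z0,z1): return np.array([[x,y,z] for x in(x0,x1) for y in(y0,y1) for z in(z0,z1)])
ED=[(i,j) for i in range(8) for j in range(i+1,8) if bin(i^j).count("1")==1]
def tf(P,c,yaw): return P@R.from_euler("z",yaw,degrees=True).as_matrix().T+np.array([c[0],c[1],c[2] if len(c)>2 else 0])
def draw(im,cam,B,off,s,col):
    uv=(proj(cam,B)-off+0.5)*s-0.5
    for i,j in ED: cv2.line(im,tuple(np.int32(uv[i]*8)),tuple(np.int32(uv[j]*8)),col,1,cv2.LINE_AA,3)
def view(cam,p,roi,s,boxes,fn):
    u0,v0,u1,v1=roi
    im=cv2.resize(cv2.convertScaleAbs(p[v0:v1,u0:u1],alpha=1.6),None,fx=s,fy=s,interpolation=cv2.INTER_CUBIC)
    for B,col in boxes: draw(im,cam,B,np.array([u0,v0]),s,col)
    cv2.imwrite(fn,im)
E
python3 - <<'E'
from ov import *
case=((.6645,.0805),-6.2); hold=((.591,-.318),-28.6); rod=((.486,-.0095),213.4)
G=(0,255,0);Y=(0,255,255)
def mk():
    b=[(tf(box(-.075,.075,-.102,.102,0,.066),*case),G)]
    b+=[(tf(box(-.075,-.069,-.007,.007,.035,.049),*case),(0,0,255))]
    b+=[(tf(box(-.065,.065,-.042,.042,0,.04),*hold),G)]
    b+=[(tf(box(-.03,.03,-.008,.008,0,.016),*rod),Y),(tf(box(.03,.095,-.0035,.0035,.0045,.0115),*rod),Y)]
    return b
for c,rois in (("top",[(235,150,350,300),(400,185,480,260)]),("side",[(320,190,420,280),(250,255,320,295),(325,315,430,385)])):
    p=np.load(f"{c}0.npz")["p"]
    for i,r in enumerate(rois): view(c,p,r,min(600/(r[3]-r[1]),800/(r[2]-r[0]))//1,mk(),f"pics/ov_{c}{i}.png")
E
```

```text
(no output)
```

View pics/ov_top0.png

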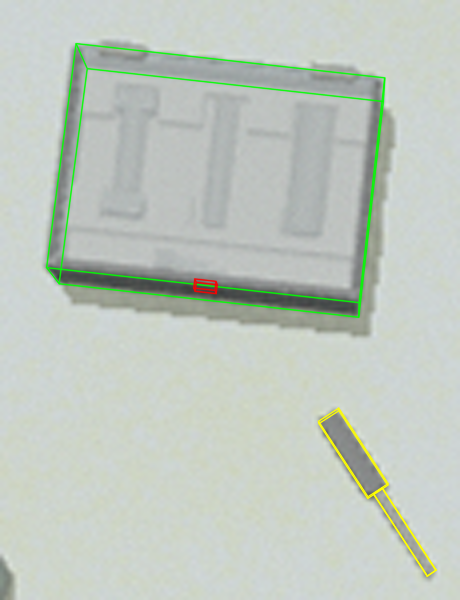

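View pics/ov_side0.png

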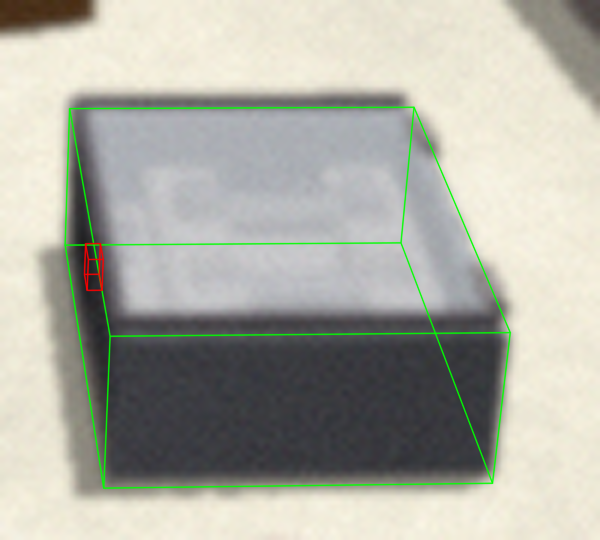

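View pics/ov_side1.png

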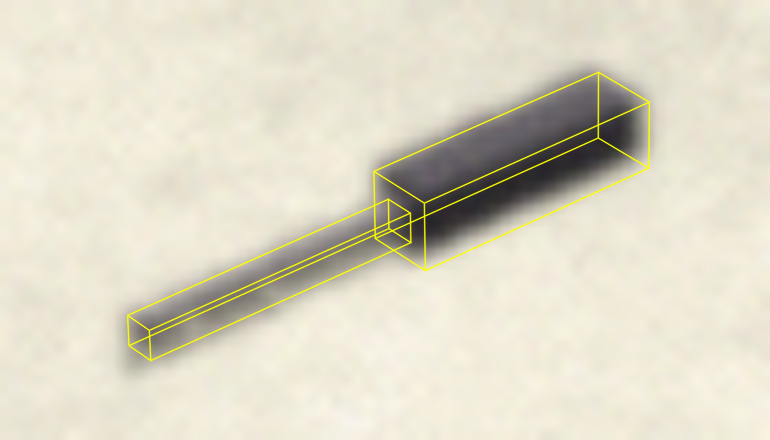

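View pics/ov_side2.png

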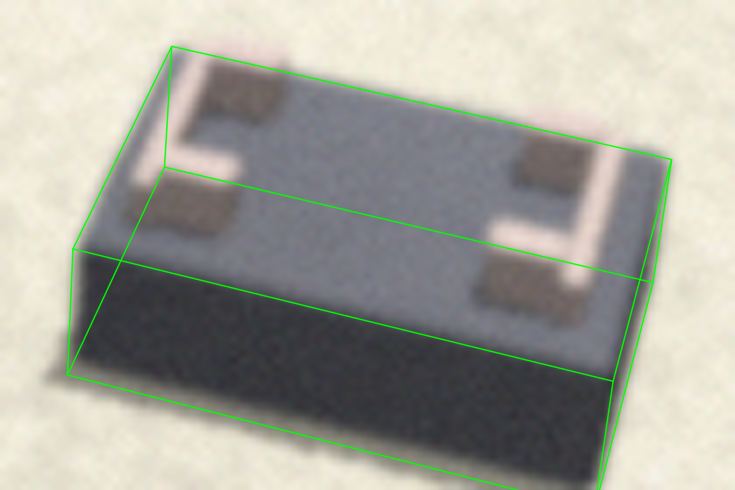

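View pics/ov_top1.png

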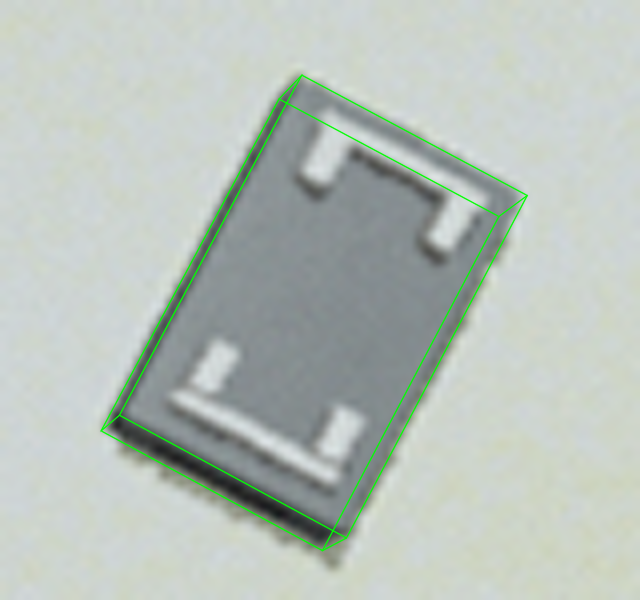

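```bash
cat > fit.py <<'E'
from ov import *
from scipy.ndimage import map_coordinates,gaussian_filter
from scipy.optimize import minimize
def fit(cam,p,B,x0,dz=0.0):
    g=gaussian_filter(p.astype(float).mean(2),0.7); gy,gx=np.gradient(g)
    def f(v):
        P=tf(B,(v[0]/1e3,v[1]/1e3,dz),v[2]); h=cv2.convexHull(np.float32(proj(cam,P)))[:,0]
        s=0;n=0
        for a,b in zip(h,np.roll(h,-1,0)):
            L=np.linalg.norm(b-a)
            if L<3: continue
            t=np.linspace(.05,.95,int(L*2)); q=a+(b-a)*t[:,None]; nn=np.array([-(b-a)[1],(b-a)[0]])/L
            G=map_coordinates(gx,[q[:,1],q[:,0]],order=1)*nn[0]+map_coordinates(gy,[q[:,1],q[:,0]],order=1)*nn[1]
            s+=abs(G.mean())*L; n+=L
        return -s/n
    best=None
    for d in [(0,0,0),(3,0,0),(-3,0,0),(0,3,0),(0,-3,0)]:
        r=minimize(f,np.array(x0)+d,method="Nelder-Mead",options=dict(initial_simplex=np.array(x0)+d+np.array([[0,0,0],[2,0,0],[0,2,0],[0,0,1.5]])))
        if best is None or r.fun<best.fun: best=r
    return best
E
python3 - <<'E'
from fit import *
for c in("top","side"):
    p=np.load(f"{c}0.npz")["p"]
    for nm,B,x0 in (("case",box(-.075,.075,-.102,.102,0,.066),(664.5,80.5,-6.2)),("hold",box(-.065,.065,-.042,.042,0,.04),(591,-318,-28.6)),("rod",box(-.03,.03,-.008,.008,0,.016),(486,-9.5,213.4))):
        for dz in (0,.002):
            r=fit(c,p,B,x0,dz); print(c,nm,dz,np.round(r.x,1),round(r.fun,2))
E
```

```text
top case 0 [665.7  81.4  -6.1] -12.67
top case 0.002 [665.3  81.3  -6. ] -12.75
top hold 0 [ 591.4 -318.   -28.2] -21.22
top hold 0.002 [ 591.1 -317.6  -28.2] -21.34Traceback (most recent call last):
  File "<stdin>", line 6, in <module>
  File "fit.py", line 18, in fit
    r=minimize(f,np.array(x0)+d,method="Nelder-Mead",options=dict(initial_simplex=np.array(x0)+d+np.array([[0,0,0],[2,0,0],[0,2,0],[0,0,1.5]])))
    res = _minimize_neldermead(fun, x0, args, callback, bounds=bounds,
                               **options)
    fxe = func(xe)
    fx = function(np.copy(x), *(wrapper_args + args))
  File "fit.py", line 7, in f
    P=tf(B,(v[0]/1e3,v[1]/1e3,dz),v[2]); h=cv2.convexHull(np.float32(proj(cam,P)))[:,0]
                                                                     ~~~~^^^^^^^
  File "h.py", line 14, in proj
    k=bot.calibration(c); return cv2.projectPoints(np.float64(P).reshape(-1,1,3),k["rvec"],k["tvec"],k["mtx"],None)[0].reshape(-1,2)
ValueError: time passes only in moves, steps and waits
```

```bash
python3 - <<'E'
s=open("h.py").read()
s=s.replace("def cal(c):","import functools\n@functools.lru_cache(None)\ndef _k(c): return bot.calibration(c)\ndef cal(c):").replace("k=bot.calibration(c);","k=_k(c);")
open("h.py","w").write(s)
E
python3 - <<'E'
from fit import *
print(bot.get_obs()["t"])
for c in("top","side"):
    p=np.load(f"{c}0.npz")["p"]
    for nm,B,x0 in (("case",box(-.075,.075,-.102,.102,0,.066),(664.5,80.5,-6.2)),("hold",box(-.065,.065,-.042,.042,0,.04),(591,-318,-28.6)),("rod",box(-.03,.03,-.008,.008,0,.016),(486,-9.5,213.4))):
        for dz in (0,.002):
            r=fit(c,p,B,x0,dz); print(c,nm,dz,np.round(r.x,1),round(r.fun,2))
E
```

```text
1.3
top case 0 [665.7  81.4  -6.1] -12.67
top case 0.002 [665.3  81.3  -6. ] -12.75
top hold 0 [ 591.4 -318.   -28.2] -21.22
top hold 0.002 [ 591.1 -317.6  -28.2] -21.34
top rod 0 [484.7  -8.9 213.4] -17.23
top rod 0.002 [484.5  -8.9 213.4] -17.26
side case 0 [664.3  77.5  -6.6] -18.31
side case 0.002 [663.   73.1  -6.7] -17.98
side hold 0 [ 590.3 -318.9  -28.5] -17.93
side hold 0.002 [ 589.4 -321.4  -28.3] -17.95
side rod 0 [485.6  -5.6 214.7] -24.3
side rod 0.002 [485.   -9.1 215.2] -24.19
```

```bash
cat > go.py <<'E'
# go.py x y z(mm) yaw_of_tool_x(deg) lean(deg) -> row from measured pose
import sys
from h import *
def orient(yaw,lean):
    a=np.radians(yaw); x=np.array([np.cos(a),np.sin(a),0]); f=np.array([np.sin(a),-np.cos(a),0]) # f = forward dir
    L=np.radians(lean); z=np.sin(L)*f-np.cos(L)*np.array([0,0,1]); return np.stack([x,np.cross(z,x),z],1)
def row(pos,yaw,lean,o=None):
    o=o or bot.get_obs(); q=o["tool_rot"]; M=R.from_quat([q[1],q[2],q[3],q[0]]).as_matrix()
    d=M.T@(np.array(pos)/1e3-np.array(o["eef_pos"]))*100; w=R.from_matrix(M.T@orient(yaw,lean)).as_rotvec()
    return np.round(d,2),np.round(w,3),np.degrees(np.linalg.norm(w))
if __name__=="__main__":
    o=bot.get_obs(); print("t",round(o["t"],2),"pos",np.round(np.array(o["eef_pos"])*1e3,1),"F",np.round(o["contact_force"],1),"g",round(o["gripper_width"],3))
    a=[float(v) for v in sys.argv[1:]]
    for i in range(0,len(a),5): print(*row(a[i:i+3],a[i+3],a[i+4],o))
    q=o["tool_rot"]; M=R.from_quat([q[1],q[2],q[3],q[0]]).as_matrix(); print("tool x yaw",np.round(np.degrees(np.arctan2(M[1,0],M[0,0])),2),"z",np.round(M[:,2],3),"q",np.round(o["q"],2))
E
python3 go.py 485 -9 150 -56.4 0  485 -9 3 -56.4 0
```

```text
t 1.3 pos [209.6 641.7 204.2] F [-0.1 -0.9 -0.3] g 0.996
[-53.3   46.38   5.42] [-0.    -0.     2.239] 128.30469947424814
[-53.3   46.38  20.12] [-0.    -0.     2.239] 128.30469947424814
tool x yaw 71.9 z [ 0.  0. -1.] q [-1.36  0.48  0.02  1.56 -0.01  1.11 -0.08]
```

```bash
python3 -m creep '[[[-53.3,46.4,3,0,0,2.239,1],[-53.3,46.4,3,0,0,2.239,1],[-53.3,46.4,3,0,0,2.239,1],[-53.3,46.4,3,0,0,2.239,1],[-53.3,46.4,3,0,0,2.239,1],[-53.3,46.4,3,0,0,2.239,1],[-53.3,46.4,3,0,0,2.239,1],[-53.3,46.4,3,0,0,2.239,1],[-53.3,46.4,3,0,0,2.239,1],[-53.3,46.4,3,0,0,2.239,1]]]' 60; python3 go.py 485 -9 50 -56.4 0
```

```text
t: 2.55
eef_pos: [0.4539, 0.065, 0.1781]
tool_rot: [-0.001, 0.951, -0.308, 0.0]
contact_force: [2.0, 0.4, 0.3]
gripper_width: 0.998
t 2.55 pos [453.9  65.  178.1] F [2.  0.4 0.3] g 0.998
[ 6.85  4.19 12.81] [-0.002 -0.     0.359] 20.551487824177034
tool x yaw -35.85 z [ 0.001  0.001 -1.   ] q [-0.84  0.16  0.63  2.11 -0.12  0.9  -0.77]
```

```bash
python3 -m creep '[[[6.85,4.19,12.8,0,0,0.359,0.6],[6.85,4.19,12.8,0,0,0.359,0.6],[6.85,4.19,12.8,0,0,0.359,0.6],[6.85,4.19,12.8,0,0,0.359,0.6]]]' 60; python3 go.py 485 -9 3 -56.4 0; python3 - <<'E'
from h import *
p,d=bot.read_camera("top"); cv2.imwrite("pics/t1.png",cv2.resize(p[200:330,250:420],None,fx=4,fy=4))
p,d=bot.read_camera("side"); cv2.imwrite("pics/s1.png",cv2.resize(p[180:310,220:390],None,fx=4,fy=4))
E
```

```text
t: 3.05
eef_pos: [0.4835, -0.0086, 0.0485]
tool_rot: [0.001, 0.882, -0.471, -0.001]
contact_force: [0.6, 0.3, 0.3]
gripper_width: 0.601
t 3.05 pos [483.5  -8.6  48.5] F [0.6 0.3 0.3] g 0.601
[ 0.11 -0.12  4.55] [0.003 0.    0.003] 0.2595096822944748
tool x yaw -56.22 z [-0.003 -0.001 -1.   ] q [-0.59  0.45  0.6   2.16 -0.42  0.64 -0.68]
```

View pics/s1.png

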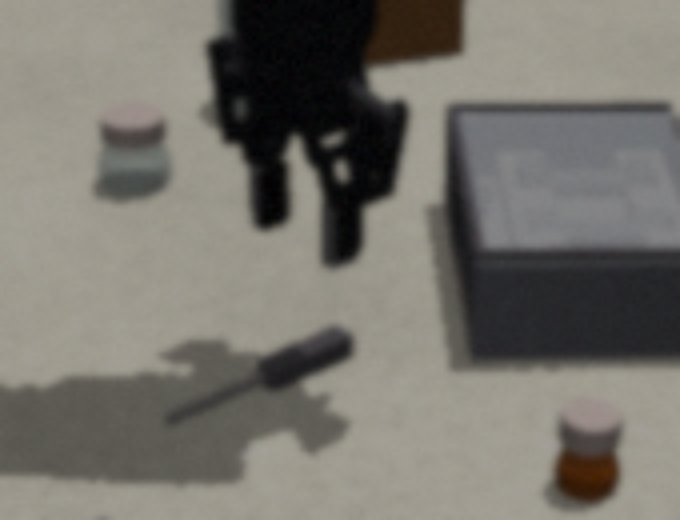

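The side view shows the fingers at (270,215) and (342,255), straddling and straight above the handle at (307,358). I'll go down and grip.

```bash
python3 -m creep '[[[0.1,-0.1,3.5,0,0,0,0.6],[0.1,-0.1,4.5,0,0,0,0.6],[0.1,-0.1,4.5,0,0,0,0.6],[0.1,-0.1,4.5,0,0,0,0],[0.1,-0.1,4.5,0,0,0,0],[0.1,-0.1,4.5,0,0,0,0],[0.1,-0.1,4.5,0,0,0,0],[0.1,-0.1,4.5,0,0,0,0]]]' 60; python3 go.py 485 -9 60 -56.4 0
```

```text
t: 4.15
eef_pos: [0.4859, -0.0076, 0.0047]
tool_rot: [-0.0, 0.883, -0.47, 0.0]
contact_force: [-0.1, 0.5, -0.0]
gripper_width: 0.0
t 4.15 pos [485.9  -7.6   4.7] F [-0.1  0.5 -0. ] g 0.0
[ 0.07  0.15 -5.53] [-0.    -0.     0.005] 0.304869799845514
tool x yaw -56.1 z [ 0.  0. -1.] q [-0.53  0.53  0.52  2.17 -0.5   0.55 -0.61]
```

```bash
python3 - <<'E'
from h import *
p,d=bot.read_camera("top"); cv2.imwrite("pics/t2.png",cv2.resize(p[200:330,250:420],None,fx=4,fy=4))
p,d=bot.read_camera("side"); cv2.imwrite("pics/s2.png",cv2.resize(p[180:310,220:390],None,fx=4,fy=4))
E
```

```text
(no output)
```

View pics/s2.png

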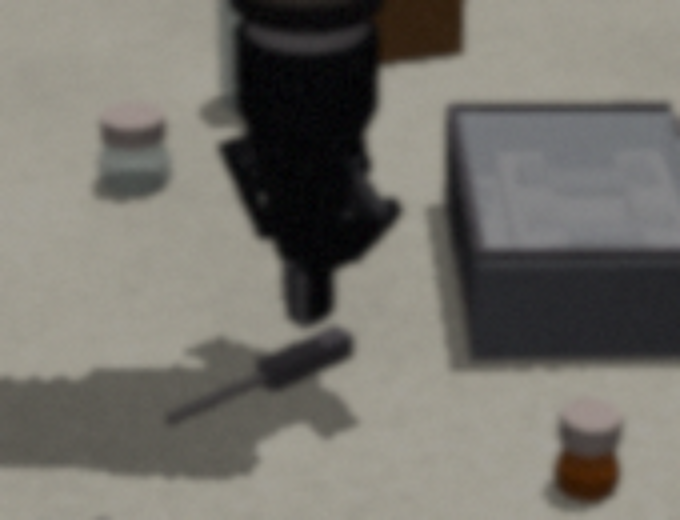

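View pics/t2.png

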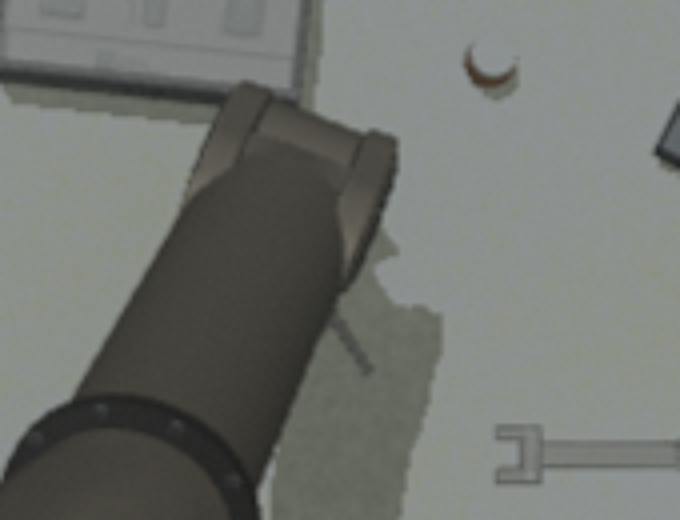

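```bash
python3 - <<'E'
from h import *
print((proj("side",[[.4859,-.0076,.0047],[.4859,-.0076,.030],[.4859,-.0076,.060],[.485,-.009,.008]])-[220,180])*4)
p,d=bot.read_camera("side"); W=cloud("side",d)
for v in range(250,268,2): print(v,np.round(W[v,297],4), np.round(W[v,292],4))
E
```

```text
[[304.19347807 362.97707328]
 [303.98083883 324.41065996]
 [303.72241911 277.54103103]
 [302.87251455 359.39573358]]
250 [ 0.4869 -0.0189  0.0646] [ 0.4766 -0.0131  0.0621]
252 [ 0.487  -0.0179  0.0591] [ 0.4772 -0.0074  0.0539]
254 [ 0.4866 -0.0209  0.0558] [ 0.477  -0.0088  0.0496]
256 [ 0.4866 -0.0215  0.0511] [ 0.4767 -0.0105  0.0455]
258 [ 0.4869 -0.0187  0.0444] [ 0.4765 -0.0128  0.0417]
260 [ 0.4877 -0.0118  0.0352] [0.4829 0.048  0.0007]
262 [0.4933 0.0357 0.0016] [0.4818 0.0376 0.0014]
264 [0.4893 0.0024 0.0163] [0.4806 0.0273 0.0022]
266 [ 0.4877 -0.0107  0.0189] [ 0.4769 -0.0073  0.0178]
```

```bash
python3 -m creep '[[[0,0,1,0,0,0,0.5],[0,0,1,0,0,0,0.5],[0,0,1,0,0,0,0.5]]]' 60; python3 - <<'E'
from h import *
o=bot.get_obs();print(o["eef_pos"],o["gripper_width"])
p,d=bot.read_camera("side"); W=cloud("side",d); cv2.imwrite("pics/s3.png",cv2.resize(p[220:290,260:350],None,fx=8,fy=8,interpolation=cv2.INTER_CUBIC))
m=(p.max(2)<60)&(d>0)&(np.hypot(W[...,0]-.486,W[...,1]+.008)<.07)&(W[...,2]>.02)&(W[...,2]<.09)
P=W[m]
e=np.array([np.cos(np.radians(-56.4)),np.sin(np.radians(-56.4))])
for z in np.arange(.02,.09,.004):
    q=P[(P[:,2]>=z)&(P[:,2]<z+.004)]
    if len(q): s=(q[:,:2]-np.array(o["eef_pos"][:2]))@e; s2=(q[:,:2]-np.array(o["eef_pos"][:2]))@np.array([-e[1],e[0]]); print(round(z,3),len(q),np.round(np.sort(s)[::max(1,len(s)//8)]*1e3),np.round([s2.min()*1e3,s2.max()*1e3]))
E
```

```text
t: 4.68
eef_pos: [0.4857, -0.0077, -0.0055]
tool_rot: [0.0, 0.883, -0.47, -0.0]
contact_force: [0.4, 0.8, -0.0]
gripper_width: 0.498
[ 0.4856886  -0.00767246 -0.00554487] 0.497915781642642
0.02 2 [3. 5.] [-21.  -5.]
0.024 10 [-23. -23. -22. -20.  26.  27.  28.  28.  28.  29.] [-8.  8.]
0.028 15 [-24. -22. -22. -21. -21. -21. -21. -20. -20.  25.  27.  27.  30.  30.
  31.] [-9. 10.]
0.032 24 [-23. -21. -20. -19.  27.  29.  31.  34.] [-13.  11.]
0.036 28 [-26. -22. -21. -21. -19.  23.  29.  32.  34.  36.] [-10.   9.]
0.04 19 [-22. -22. -21. -20. -19.  29.  30.  32.  35.  36.] [-11.   9.]
0.044 29 [-24. -23. -22. -21. -19.  27.  31.  34.  35.  37.] [-10.  10.]
0.048 24 [-24. -21. -21. -20. -18.  31.  33.  34.] [-10.  12.]
0.052 24 [-24. -22. -22. -20.  27.  30.  34.  36.] [-11.  12.]
0.056 26 [-28. -22. -22. -22. -20. -19.  31.  34.  35.] [-10.  11.]
0.06 24 [-29. -24. -22. -22. -21. -20.  30.  33.] [-12.   9.]
0.064 17 [-27. -24. -23. -23. -22. -17.  28.  33.  38.] [-9.  7.]
0.068 29 [-40. -26. -24. -23. -22. -20.  27.  33.  34.  36.] [-14.  10.]
0.072 49 [-46. -30. -27. -23. -22.  25.  34.  50.  54.] [-12.  13.]
0.076 45 [-49. -31. -22. -20.  30.  42.  51.  53.  55.] [-13.  12.]
0.08 50 [-49. -43. -31. -19.  27.  46.  49.  53.  55.] [-13.  11.]
0.084 35 [-55. -44. -19. -17.  24.  29.  47.  54.  56.] [-12.  11.]
0.088 24 [-53. -44. -17. -14.  28.  29.  47.  58.] [-16.   9.]
```

View pics/s3.png

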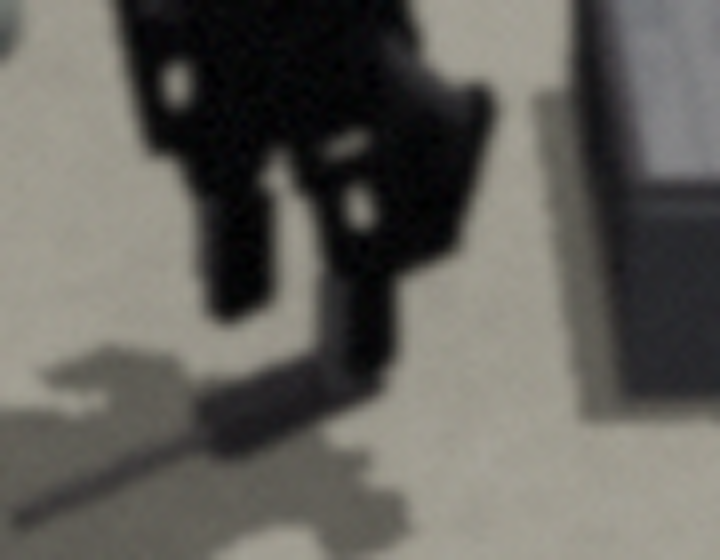

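The tool's reported tip sits about 27 mm beyond where the fingers actually end in the depth image: they show at z≈23 mm with a reported -5.5 mm. Sideways it is centred on the rod, with the inner face at -21 mm. I'll go 14 mm lower and close.

```bash
python3 -m creep '[[[0,0,0.7,0,0,0,0.5],[0,0,1.4,0,0,0,0.5],[0,0,1.4,0,0,0,0.5],[0,0,1.4,0,0,0,0],[0,0,1.4,0,0,0,0],[0,0,1.4,0,0,0,0],[0,0,1.4,0,0,0,0]]]' 60; python3 go.py; python3 - <<'E'
from h import *
p,d=bot.read_camera("side"); cv2.imwrite("pics/s4.png",cv2.resize(p[220:290,260:350],None,fx=8,fy=8,interpolation=cv2.INTER_CUBIC))
E
```

```text
t: 5.6
eef_pos: [0.486, -0.0076, -0.019]
tool_rot: [-0.0, 0.883, -0.47, 0.0]
contact_force: [-2.1, -0.1, 5.9]
gripper_width: 0.157
t 5.6 pos [486.   -7.6 -19. ] F [-2.1 -0.1  5.9] g 0.157
tool x yaw -56.1 z [ 0.  0. -1.] q [-0.49  0.58  0.47  2.18 -0.54  0.5  -0.58]
```

View pics/s4.png

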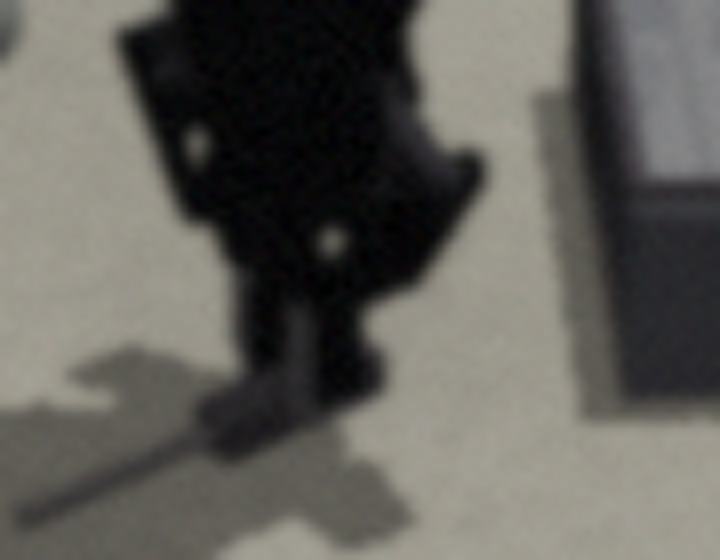

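```bash
python3 -m creep '[[[0,0,-1,0,0,0,0],[0,0,-3,0,0,0,0],[0,0,-6,0,0,0,0],[0,0,-9,0,0,0,0],[0,0,-9,0,0,0,0],[0,0,-9,0,0,0,0]]]' 60; python3 go.py; python3 - <<'E'
from h import *
p,d=bot.read_camera("side"); cv2.imwrite("pics/s5.png",cv2.resize(p[200:270,250:350],None,fx=8,fy=8,interpolation=cv2.INTER_CUBIC))
np.savez("s5.npz",p=p,d=d)
E
```

```text
t: 6.4
eef_pos: [0.4855, -0.0073, 0.0705]
tool_rot: [-0.0, 0.883, -0.47, -0.0]
contact_force: [-0.1, 0.4, -1.1]
gripper_width: 0.167
t 6.4 pos [485.5  -7.3  70.5] F [-0.1  0.4 -1.1] g 0.167
tool x yaw -56.07 z [-0.  0. -1.] q [-0.63  0.42  0.64  2.15 -0.39  0.69 -0.7 ]
```

View pics/s5.png

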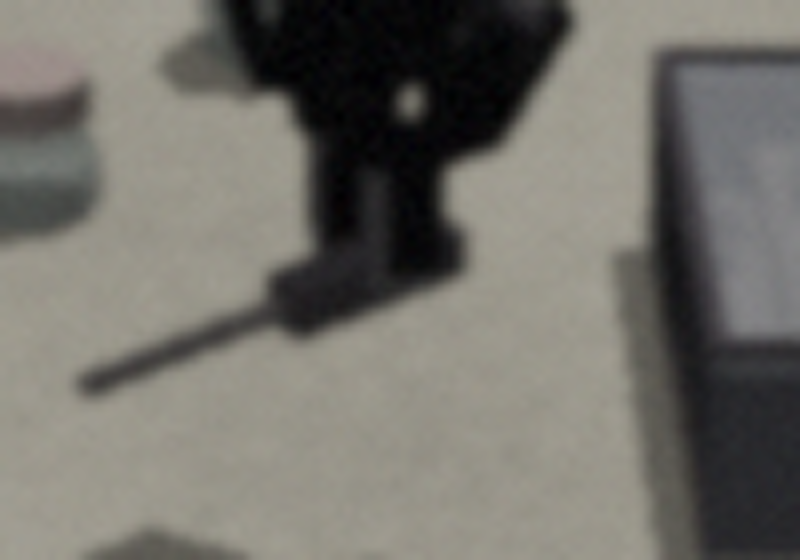

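```bash
cat > rodfit.py <<'E'
from ov import *
from scipy.optimize import least_squares
def rodpts(cam,p,d,ctr,rad,dirn,zlo):
    W=cloud(cam,d); m=(d>0)&(np.linalg.norm(W-ctr,axis=-1)<rad)&(((W-ctr)@dirn)>0.028)&(W[...,2]>zlo)
    return W[m],m
E
python3 - <<'E'
from rodfit import *
a=np.load("s5.npz"); c=np.array([.4855,-.0073,.0975]); dr=np.array([np.cos(np.radians(213.8)),np.sin(np.radians(213.8)),0])
P,m=rodpts("side",a["p"],a["d"],c,.11,dr,.06)
s=(P-c)@dr
for k in range(25,105,6):
    q=P[(s*1e3>=k)&(s*1e3<k+6)]
    if len(q): print(k,len(q),np.round(np.median(q,0)*1e3,1), np.round(np.median((q-c)@np.array([-dr[1],dr[0],0]))*1e3,1))
E
```

```text
25 21 [464.2 -28.3 101.7] 5.8
31 16 [459.5 -28.9 101.1] 2.9
37 7 [453.7 -32.4 100.4] 2.4
43 7 [449.2 -34.1 101.7] 1.8
49 8 [444.6 -38.2 100.7] 3.4
55 8 [439.1 -41.2  99.9] 1.9
61 8 [433.7 -44.3 100.9] 2.0
67 10 [428.3 -48.1 100.5] 2.3
73 6 [423.  -52.4 100.1] 3.2
79 8 [418.6 -55.  100.7] 3.0
85 11 [414.  -57.3 100.7] 2.8
91 10 [407.7 -61.   99.7] 1.0
```

```bash
python3 go.py 469.6 101.7 70 83.8 0
```

```text
t 6.45 pos [485.2  -7.4  70.1] F [ 0.  -0.5 -0.3] g 0.163
[-9.92 -4.79  0.01] [-0.000e+00  2.000e-03 -2.441e+00] 139.8770715203443
tool x yaw -56.08 z [-0.001 -0.    -1.   ] q [-0.63  0.42  0.64  2.15 -0.39  0.69 -0.7 ]
```

```bash
python3 -m creep '[[[-9.9,-4.8,0,0,0,-2.441,0],[-9.9,-4.8,0,0,0,-2.441,0],[-9.9,-4.8,0,0,0,-2.441,0],[-9.9,-4.8,0,0,0,-2.441,0],[-9.9,-4.8,0,0,0,-2.441,0],[-9.9,-4.8,0,0,0,-2.441,0],[-9.9,-4.8,0,0,0,-2.441,0],[-9.9,-4.8,0,0,0,-2.441,0],[-9.9,-4.8,0,0,0,-2.441,0],[-9.9,-4.8,0,0,0,-2.441,0]]]'; python3 go.py 469.6 101.7 70 83.8 0
```

```text
t: 7.7
eef_pos: [0.4696, 0.1011, 0.0696]
tool_rot: [-0.0, 0.9, 0.436, -0.001]
contact_force: [0.1, 0.1, -0.6]
gripper_width: 0.16
t 7.7 pos [469.6 101.1  69.6] F [ 0.1  0.1 -0.6] g 0.16
[ 0.05 -0.04 -0.04] [-0.002  0.001 -0.561] 32.11873431592971
tool x yaw 51.68 z [-0.002 -0.001 -1.   ] q [-0.47  0.35  0.15  2.14 -0.09  0.66  0.64]
```

```bash
python3 -m creep '[[[0.05,0,0,0,0,-0.561,0],[0.05,0,0,0,0,-0.561,0],[0.05,0,0,0,0,-0.561,0],[0.05,0,5.46,0,0,-0.561,0],[0.05,0,5.46,0,0,-0.561,0],[0.05,0,5.46,0,0,-0.561,0]]]'; python3 - <<'E'
from h import *
for c in("top","side"):
    p,d=bot.read_camera(c); np.savez(f"{c}6.npz",p=p,d=d)
    r=(240,160,340,250) if c=="top" else (260,190,360,265)
    cv2.imwrite(f"pics/{c}6.png",cv2.resize(cv2.convertScaleAbs(p[r[1]:r[3],r[0]:r[2]],alpha=1.5),None,fx=7,fy=7,interpolation=cv2.INTER_CUBIC)[:600,:800])
E
python3 go.py 469.6 101.7 15 83.8 0
```

```text
t: 8.45
eef_pos: [0.4707, 0.1016, 0.0165]
tool_rot: [-0.0, 0.746, 0.666, -0.0]
contact_force: [-0.9, -0.1, 0.7]
gripper_width: 0.164
t 8.55 pos [471.8 102.1  17.5] F [ 0.4  0.8 -0.2] g 0.164
[-0.06 -0.22  0.24] [ 0.002 -0.001 -0.006] 0.35264158374351817
tool x yaw 83.47 z [ 0.002  0.001 -1.   ] q [-0.36  0.45  0.02  2.15 -0.01  0.54  1.13]
```

View pics/top6.png

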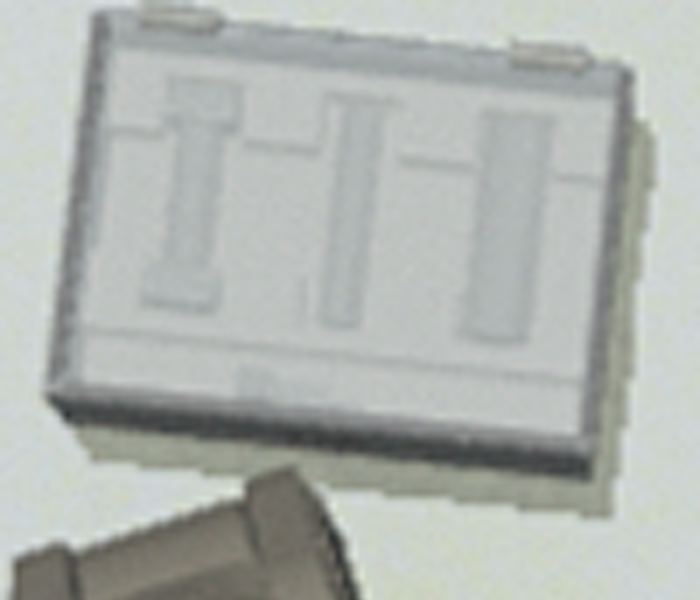

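View pics/side6.png

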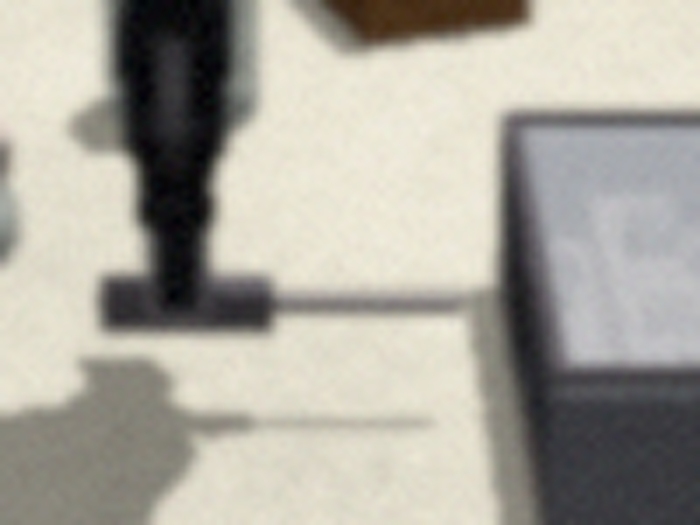

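```bash
python3 - <<'E'
from rodfit import *
a=np.load("side6.npz"); d=a["d"]; W=cloud("side",d)
th=np.radians(-6.5); dr=np.array([np.cos(th),np.sin(th),0]); la=np.array([-dr[1],dr[0],0])
c=np.array([.4715,.102,.0443])
m=(d>0)&(((W-c)@dr)>.034)&(((W-c)@dr)<.110)&(abs((W-c)@la)<.02)&(abs(W[...,2]-.045)<.012)
P=W[m]; s=(P-c)@dr
for k in range(32,112,8):
    q=P[(s*1e3>=k)&(s*1e3<k+8)]
    if len(q): print(k,len(q),np.round(np.median(q,0)*1e3,1),"lat",np.round(np.median((q-c)@la)*1e3,1),"z",np.round(np.percentile(q[:,2],[10,90])*1e3,1))
v,u=np.nonzero(m); print("tip px",u.max(), "s max",s.max()*1e3)
# case side cloud: near wall & top plane & front wall
top=W[(d>0)&(abs(W[...,0]-.66)<.06)&(abs(W[...,1]-.08)<.07)]; print("cover z", np.median(top[:,2]))
uc=np.array([np.cos(np.radians(-6.2)),np.sin(np.radians(-6.2)),0]); lc=np.array([-uc[1],uc[0],0]); C=np.array([.665,.0805,0])
w=W[(d>0)&(abs((W-C)@uc)<.05)&(W[...,2]>.015)&(W[...,2]<.055)&((W-C)@lc<-.085)&((W-C)@lc>-.12)]; print("right wall lat (exp -102)",np.median((w-C)@lc)*1e3,len(w))
g=(w-C)@lc; A=np.c_[(w-C)@uc,np.ones(len(w))]; k=np.linalg.lstsq(A,g,rcond=None)[0]; print("yaw corr deg",np.degrees(k[0]),k[1]*1e3)
f=W[(d>0)&(abs((W-C)@lc)<.09)&(W[...,2]>.02)&(W[...,2]<.055)&((W-C)@uc<-.065)&((W-C)@uc>-.09)]; print("front wall (exp -75)",np.median((f-C)@uc)*1e3,len(f), np.percentile((f-C)@uc,[10,25,75,90])*1e3)
print("pred handle z top 52.. bench", np.median(W[...,2][(d>0)&(abs(W[...,0]-.5)<.05)&(abs(W[...,1]+.02)<.03)]))
E
```

```text
32 9 [508.   95.7  46.4] lat -2.1 z [44.9 48.8]
40 9 [515.5  96.8  47.1] lat -0.2 z [42.5 49.5]
48 9 [522.6  94.2  47. ] lat -2.1 z [43.4 48.3]
56 12 [530.7  93.6  46.5] lat -1.5 z [43.2 48.7]
64 9 [539.5  92.9  47.3] lat -1.5 z [42.8 48.6]
72 9 [546.6  91.8  46. ] lat -1.8 z [43.6 48.2]
80 12 [555.   91.6  45.5] lat -1.1 z [42.9 49. ]
88 9 [563.   88.5  45.5] lat -3.0 z [44. 49.]
96 3 [568.3  91.   45.8] lat 0.0 z [42.5 47.3]
tip px 325 s max 97.59891653775442
cover z 0.06813948274664557
right wall lat (exp -102) -100.79107540200218 665
yaw corr deg 0.3707831106628859 -100.79146269127584
front wall (exp -75) -75.54731004539904 95 [-76.61664571 -75.91195406 -75.25185442 -75.04093367]
pred handle z top 52.. bench 0.0016166328867011583
```

```bash
python3 -m creep '[[[0,0,0,0,0,0,0],[0,0,0,0,0,0,0]]]'; python3 go.py 469.6 101.7 15 83.8 0
```

```text
t: 8.8
eef_pos: [0.4714, 0.102, 0.0169]
tool_rot: [0.0, 0.746, 0.666, 0.001]
contact_force: [0.4, -0.4, -0.4]
gripper_width: 0.16
t 8.8 pos [471.4 102.   16.9] F [ 0.4 -0.4 -0.4] g 0.16
[-0.05 -0.17  0.19] [ 0.001 -0.001 -0.006] 0.33638194586802644
tool x yaw 83.48 z [ 0.002  0.001 -1.   ] q [-0.36  0.45  0.02  2.15 -0.01  0.54  1.13]
```

```bash
python3 -m creep '[[[-0.05,0.5,0.13,0,0,-0.006,0],[-0.05,1,0.13,0,0,-0.006,0],[-0.05,1.5,0.13,0,0,-0.006,0],[-0.05,1.9,0.13,0,0,-0.006,0],[-0.05,1.9,0.13,0,0,-0.006,0]]]'; python3 - <<'E'
from h import *
for c in("side",):
    p,d=bot.read_camera(c); np.savez(f"{c}7.npz",p=p,d=d)
    r=(260,190,360,265)
    cv2.imwrite(f"pics/{c}7.png",cv2.resize(cv2.convertScaleAbs(p[r[1]:r[3],r[0]:r[2]],alpha=1.5),None,fx=8,fy=8,interpolation=cv2.INTER_CUBIC)[:600,:800])
E
python3 go.py 488 99.7 15.5 83.8 0
```

```text
t: 9.43
eef_pos: [0.49, 0.099, 0.0147]
tool_rot: [0.0, 0.744, 0.668, 0.0]
contact_force: [-1.3, -1.0, -0.5]
gripper_width: 0.164
t 9.47 pos [489.6  99.1  14.7] F [-0.1 -0.4 -0.4] g 0.161
[ 0.05 -0.17 -0.08] [-0.  0.  0.] 0.018218102620604432
tool x yaw 83.81 z [-0. -0. -1.] q [-0.34  0.47  0.02  2.11 -0.01  0.56  1.15]
```

View pics/side7.png

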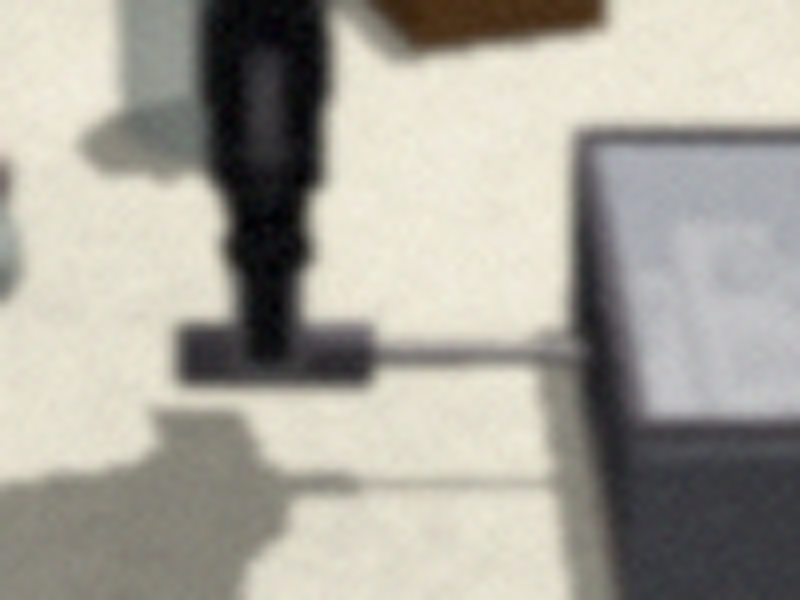

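The pin tip is just short of the front wall at (588,350). I'll advance in small steps and watch the force.

```bash
python3 -m creep '[[[0.04,0.4,-0.04,0,0,0,0],[0.04,0.7,-0.04,0,0,0,0],[0.04,1.0,-0.04,0,0,0,0],[0.04,1.2,-0.04,0,0,0,0],[0.04,1.2,-0.04,0,0,0,0]]]';python3 go.py 512.5 97.1 15 83.8 0
```

```text
t: 10.1
eef_pos: [0.5011, 0.0982, 0.015]
tool_rot: [-0.0, 0.744, 0.668, -0.0]
contact_force: [-2.0, 0.4, -0.3]
gripper_width: 0.164
t 10.1 pos [501.1  98.2  15. ] F [-2.   0.4 -0.3] g 0.164
[ 0.02  1.15 -0.  ] [-0.001  0.     0.   ] 0.06631466891596005
tool x yaw 83.83 z [-0.001 -0.    -1.   ] q [-0.33  0.48  0.02  2.09 -0.02  0.57  1.16]
```

```bash
python3 -m creep '[[[0,0.4,0,0,0,0,0],[0,0.8,0,0,0,0,0],[0,1.2,0,0,0,0,0],[0,1.4,0,0,0,0,0],[0,1.4,0,0,0,0,0]]]';python3 go.py 512.5 97.1 15 83.8 0;  python3 - <<'E'
from h import *
for c in("side",):
    p,d=bot.read_camera(c)
    r=(260,170,420,270)
    cv2.imwrite(f"pics/{c}8.png",cv2.resize(cv2.convertScaleAbs(p[r[1]:r[3],r[0]:r[2]],alpha=1.5),None,fx=5,fy=5,interpolation=cv2.INTER_CUBIC)[:600,:800])
E
```

```text
t: 10.72
eef_pos: [0.5141, 0.0967, 0.0147]
tool_rot: [-0.001, 0.744, 0.668, -0.001]
contact_force: [-6.3, 0.4, 1.0]
gripper_width: 0.165
t 10.72 pos [514.1  96.7  14.7] F [-6.3  0.4  1. ] g 0.165
[ 0.03 -0.16 -0.03] [-0.003  0.001  0.001] 0.17643976150790946
tool x yaw 83.84 z [-0.003 -0.    -1.   ] q [-0.32  0.5   0.02  2.06 -0.02  0.59  1.17]
```

View pics/side8.png

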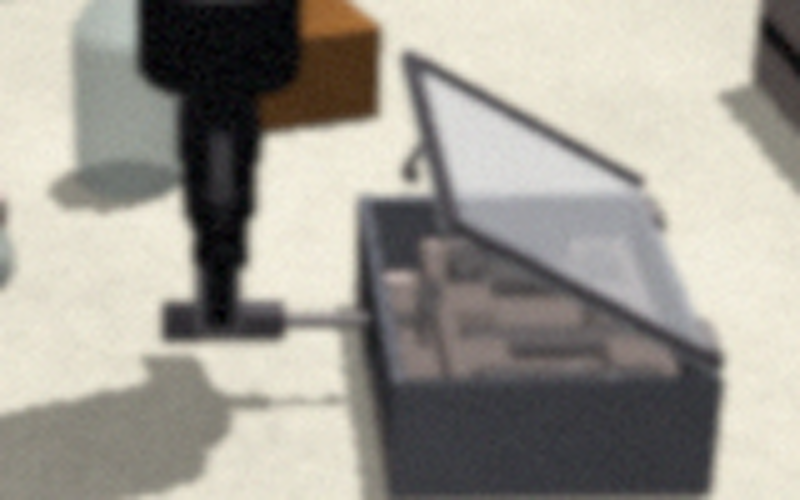

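The cover is springing up. I'll withdraw straight back, then lower the rod.

```bash
python3 -m creep '[[[0,-1,0,0,0,0,0],[0,-2.5,0,0,0,0,0],[0,-4.5,0,0,0,0,0],[0,-6.5,0,0,0,0,0],[0,-7.5,0,0,0,0,0],[0,-7.5,1,0,0,0,0],[0,-7.5,2,0,0,0,0],[0,-7.5,2.8,0,0,0,0],[0,-7.5,2.8,0,0,0,0]]]';python3 go.py 440 105 -18.5 83.8 0
```

```text
t: 11.9
eef_pos: [0.4407, 0.1045, -0.0138]
tool_rot: [-0.0, 0.744, 0.668, -0.001]
contact_force: [0.4, -0.1, -0.7]
gripper_width: 0.166
t 11.9 pos [440.7 104.5 -13.8] F [ 0.4 -0.1 -0.7] g 0.166
[ 0.05 -0.07  0.47] [-0.001  0.001  0.   ] 0.09288272545603314
tool x yaw 83.8 z [-0.001 -0.001 -1.   ] q [-0.38  0.48  0.01  2.23 -0.01  0.44  1.1 ]
```

```bash
python3 -m creep '[[[0,0,0.25,0,0,0,0],[0,0,0.45,0,0,0,0],[0,0,0.45,0,0,0,0]]]';python3 go.py
```

```text
t: 12.28
eef_pos: [0.4409, 0.1048, -0.0173]
tool_rot: [-0.0, 0.744, 0.668, 0.0]
contact_force: [-0.1, 0.4, -1.2]
gripper_width: 0.166
t 12.28 pos [440.9 104.8 -17.3] F [-0.1  0.4 -1.2] g 0.166
tool x yaw 83.82 z [ 0.  0. -1.] q [-0.38  0.48  0.01  2.23 -0.01  0.43  1.1 ]
```

```bash
python3 -m creep '[[[0,0,0.1,0,0,0,0],[0,0,0.2,0,0,0,0],[0,0,0.2,0,0,0,0.5],[0,0,0.2,0,0,0,0.5],[0,0,0,0,0,0,0.5],[0,0,-3,0,0,0,0.5],[0,0,-8,0,0,0,0.5],[0,0,-12,0,0,0,0.4]]]';python3 go.py;  python3 - <<'E'
from h import *
for c in("side","top"):
    p,d=bot.read_camera(c); np.savez(f"{c}9.npz",p=p,d=d)
    r=(220,150,420,300) if c=="side" else (230,130,350,300)
    cv2.imwrite(f"pics/{c}9.png",cv2.resize(cv2.convertScaleAbs(p[r[1]:r[3],r[0]:r[2]],alpha=1.5),None,fx=3.5,fy=3.5,interpolation=cv2.INTER_CUBIC)[:600,:800])
E
```

```text
t: 13.28
eef_pos: [0.441, 0.1048, 0.1044]
tool_rot: [0.0, 0.744, 0.668, 0.0]
contact_force: [0.8, -0.3, -1.0]
gripper_width: 0.4
t 13.28 pos [441.  104.8 104.4] F [ 0.8 -0.3 -1. ] g 0.4
tool x yaw 83.82 z [ 0.001  0.    -1.   ] q [-0.39  0.25  0.02  2.16 -0.01  0.72  1.1 ]
```

View pics/side9.png

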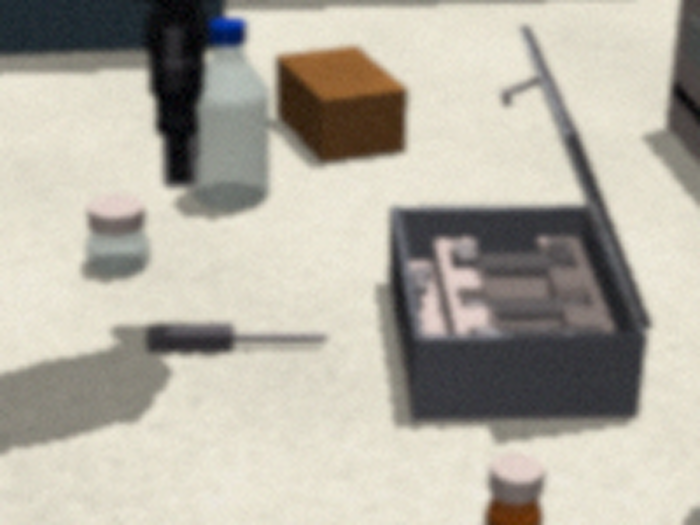

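View pics/top9.png

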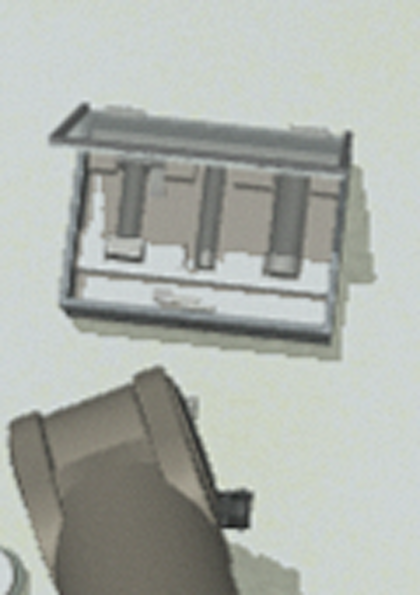

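The side view shows the cover fully open, its edge at (525,30), and the rod flat at (235,338). The top view shows the cartridge's front block in the left pocket at (125,245). Next I'll locate the cartridge.

```bash
python3 - <<'E'
from ov import *
C=np.array([.665,.0805,0]); a=np.radians(-6.2); uc=np.array([np.cos(a),np.sin(a),0]); lc=np.array([-uc[1],uc[0],0])
for c in("top","side"):
    z=np.load(c+"9.npz"); W=cloud(c,z["d"]); X=(W-C)@uc*1e3; Y=(W-C)@lc*1e3; Z=W[...,2]*1e3
    m=(z["d"]>0)&(X>-66)&(X<66)&(Y>30)&(Y<92)&(Z>43)&(Z<52)
    print(c,m.sum(),"X",np.round(np.percentile(X[m],[2,10,50,90,98]),1),"Y",np.round(np.percentile(Y[m],[2,10,50,90,98]),1))
    for lo in range(-50,66,8):
        k=m&(X>=lo)&(X<lo+8)
        if k.sum()>2: print("  X",lo,k.sum(),"Y",np.round(np.percentile(Y[k],[5,50,95]),1),"Z",np.round(np.median(Z[k]),1))
    case=((.665,.0805),-6.2)
    def tb(x0,x1,y0,y1,z0,z1): return tf(box(x0,x1,y0,y1,z0,z1),*case)
    b=[(tb(-.03,-.016,.047,.073,.02,.046),(0,255,0)),(tb(.04,.054,.047,.073,.02,.046),(0,255,0)),(tb(-.075,.075,-.102,.102,0,.062),(0,0,255)),(tb(-.034,.058,.045,.075,.02,.038),(255,0,0))]
    r=(245,165,330,235) if c=="top" else (325,200,415,275)
    view(c,z["p"],r,8,b,f"pics/c_{c}.png")
E
```

```text
top 163 X [-57.4 -39.2 -16.6  40.6  45.3] Y [31.2 39.4 58.6 74.8 86.3]
  X -42 18 Y [35.8 63.5 83.3] Z 45.0
  X -34 19 Y [36.6 57.8 82.7] Z 46.8
  X -26 30 Y [45.5 61.3 77.6] Z 47.4
  X -18 11 Y [40.9 60.1 78.2] Z 46.3
  X -10 5 Y [53.7 55.6 60.3] Z 45.6
  X -2 9 Y [54.9 59.  63.2] Z 45.2
  X 6 10 Y [54.7 60.4 65.3] Z 44.9
  X 14 12 Y [52.6 57.1 61.2] Z 46.1
  X 22 6 Y [55.  58.4 62.5] Z 45.5
  X 30 10 Y [53.9 59.2 64.3] Z 45.1
  X 38 20 Y [50.4 62.6 82.9] Z 46.7
  X 46 3 Y [50.8 70.1 72.5] Z 45.4
side 105 X [-55.3 -28.7   8.1  49.4  53.1] Y [33.4 47.1 56.  67.4 75.1]
  X -34 14 Y [47.7 55.1 69.2] Z 47.0
  X -26 18 Y [47.6 56.3 73.3] Z 47.4
  X -18 7 Y [51.9 56.8 61.4] Z 44.5
  X -10 4 Y [51.9 57.  60.3] Z 44.0
  X -2 3 Y [55.7 56.  61.8] Z 43.7
  X 6 5 Y [56.7 60.4 62.6] Z 43.4
  X 14 3 Y [51.9 55.2 56.8] Z 45.8
  X 22 3 Y [51.  54.4 59. ] Z 44.3
  X 30 6 Y [37.8 56.1 61.4] Z 43.8
  X 38 19 Y [45.9 54.5 70. ] Z 47.6
  X 46 16 Y [48.1 54.9 71.5] Z 47.4
```

View pics/c_top.png

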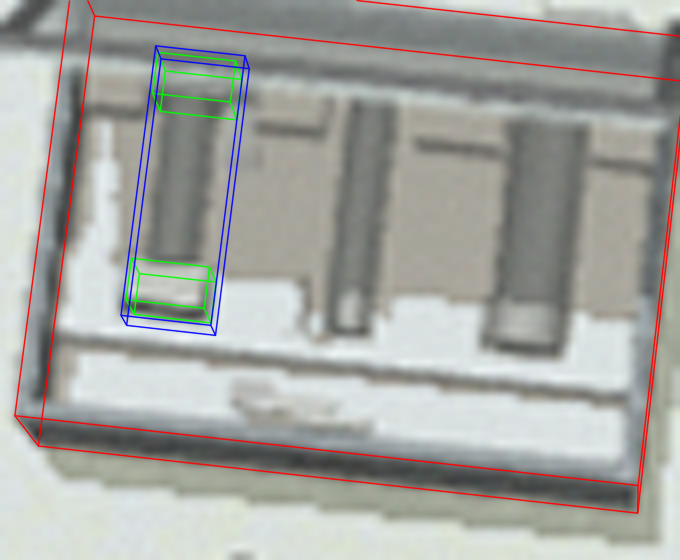

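View pics/c_side.png

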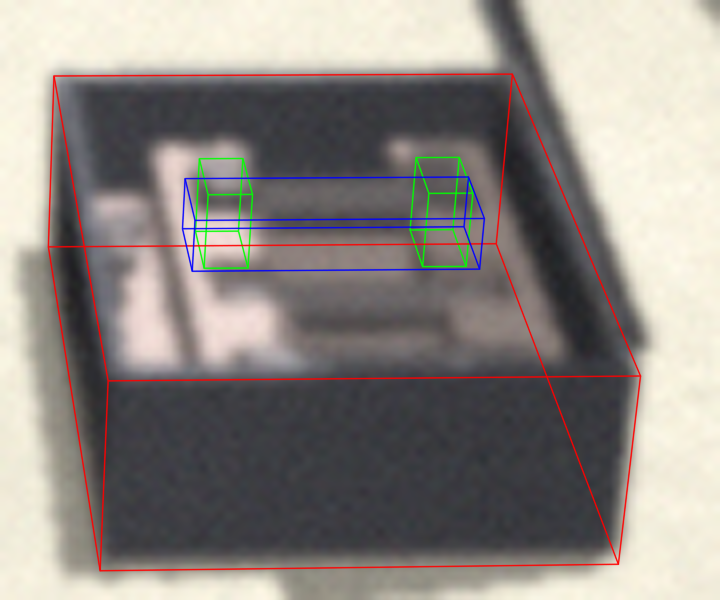

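```bash
python3 - <<'E'
from ov import *
# side9
a=np.load("side9.npz");W=cloud("side",a["d"]);p=a["p"]
for v in range(190,208): print(v,p[v,268:274].mean(1).astype(int).tolist(),np.round(W[v,271]*1e3,1))
for z in(.115,.125,.135,.145): print(z,proj("side",[[.441,.1048-.031,z],[.441,.1048-.017,z]]).round(1).tolist())
cv2.imwrite("pics/tip9.png",cv2.resize(cv2.convertScaleAbs(p[170:215,250:295],alpha=2.5),None,fx=12,fy=12,interpolation=cv2.INTER_CUBIC))
E
```

```text
190 [23, 10, 10, 4, 10, 19] [440.5  75.5 168.8]
191 [24, 12, 9, 10, 11, 23] [440.6  78.7 165.1]
192 [26, 10, 11, 11, 7, 23] [440.4  75.9 163.9]
193 [27, 11, 4, 4, 14, 19] [440.3  75.6 161.6]
194 [26, 8, 6, 12, 8, 18] [440.1  74.5 159.6]
195 [30, 12, 10, 8, 8, 18] [440.1  74.8 157.1]
196 [31, 11, 9, 10, 12, 19] [439.8  71.4 156.1]
197 [32, 16, 9, 11, 14, 21] [439.7  71.5 153.7]
198 [31, 10, 10, 14, 13, 21] [440.1  78.1 148.4]
199 [33, 14, 13, 11, 8, 19] [439.9  76.4 146.7]
200 [36, 17, 11, 9, 12, 20] [439.7  74.2 145.2]
201 [44, 29, 26, 23, 24, 30] [439.9  78.4 141. ]
202 [67, 60, 55, 55, 55, 54] [440.1  84.1 136. ]
203 [103, 96, 96, 94, 89, 82] [439.8  79.2 135.7]
204 [134, 133, 130, 123, 114, 97] [458.3 382.1  -1. ]
205 [145, 144, 136, 125, 112, 95] [457.3 367.4   2.4]
206 [147, 141, 123, 106, 96, 90] [457.  364.3   0.6]
207 [145, 131, 114, 95, 91, 90] [456.4 355.7   1.3]
0.115 [[272.0, 212.3], [271.5, 209.7]]
0.125 [[271.9, 208.3], [271.4, 205.7]]
0.135 [[271.7, 204.2], [271.3, 201.7]]
0.145 [[271.6, 200.1], [271.1, 197.7]]
```

View pics/tip9.png

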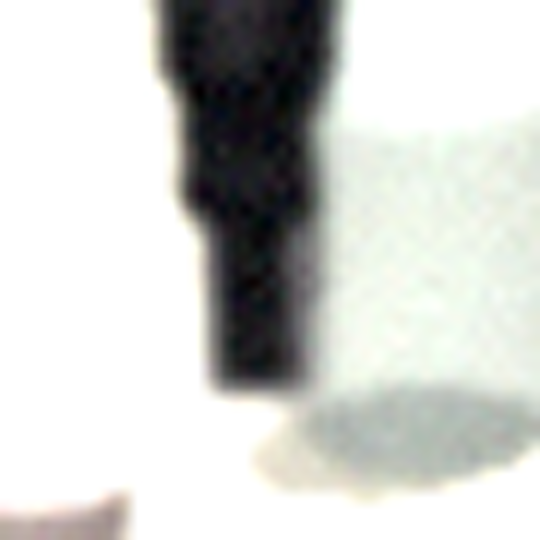

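```bash
python3 go.py 647.5 142.8 110.6 83.8 25
```

```text
t 13.38 pos [443.8 105.7 106.6] F [ 0.6  0.7 -0.1] g 0.397
[ 5.89 19.85 -0.24] [-0.429 -0.004 -0.001] 24.596303835149534
tool x yaw 83.8 z [ 0.007  0.003 -1.   ] q [-0.39  0.25  0.02  2.16 -0.01  0.72  1.1 ]
```

```bash
python3 -m creep '[[[5.9,19.9,-0.2,-0.43,0,0,0.36],[5.9,19.9,-0.2,-0.43,0,0,0.36],[5.9,19.9,-0.2,-0.43,0,0,0.36],[5.9,19.9,-0.2,-0.43,0,0,0.36],[5.9,19.9,-0.2,-0.43,0,0,0.36],[5.9,19.9,-0.2,-0.43,0,0,0.36]]]' 50; python3 go.py 697.9 137.3 1.8 83.8 25;  python3 - <<'E'
from h import *
for c in("side","top"):
    p,d=bot.read_camera(c); np.savez(f"{c}10.npz",p=p,d=d)
    r=(310,130,420,270) if c=="side" else (230,130,350,300)
    cv2.imwrite(f"pics/{c}10.png",cv2.resize(cv2.convertScaleAbs(p[r[1]:r[3],r[0]:r[2]],alpha=1.5),None,fx=4,fy=4,interpolation=cv2.INTER_CUBIC)[:600,:800])
E
```

```text
t: 14.12
eef_pos: [0.6438, 0.1413, 0.1037]
tool_rot: [0.158, 0.727, 0.653, 0.142]
contact_force: [1.0, -0.3, -0.2]
gripper_width: 0.363
t 14.12 pos [643.8 141.3 103.7] F [ 1.  -0.3 -0.2] g 0.363
[ 0.2   0.7  11.52] [-0.008  0.001  0.   ] 0.4744814975970926
tool x yaw 83.79 z [ 0.413 -0.046 -0.91 ] q [-0.59  0.41  0.21  2.05  0.39  0.35  0.7 ]
```

View pics/side10.png

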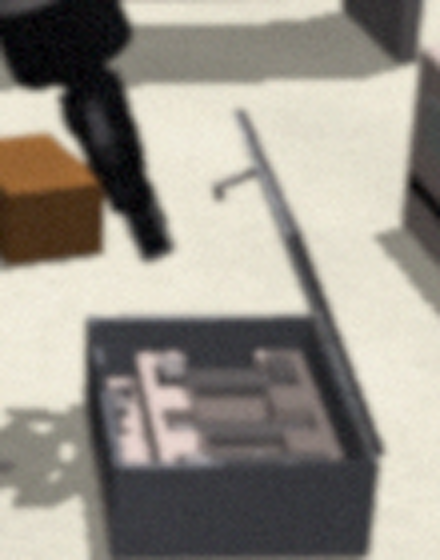

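View pics/top10.png

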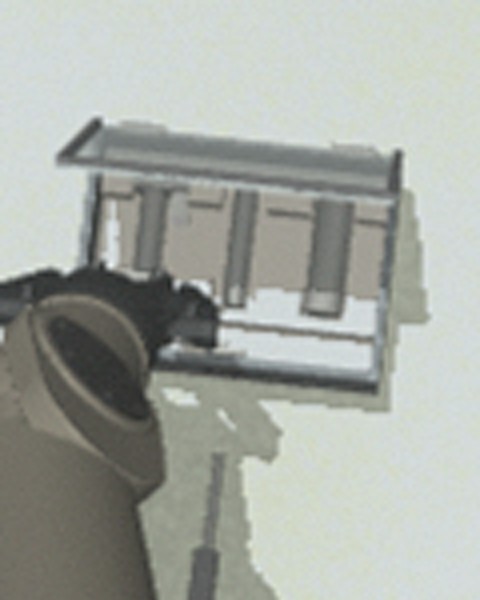

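```bash
python3 - <<'E'
from h import *
P=np.array([.6438,.1413,.1037]); z=np.array([.413,-.046,-.91]); a=np.radians(83.8); x=np.array([np.cos(a),np.sin(a),0]); y=np.cross(z,x)
print("tool y",y)
for off in(0,.02,.026,.03,.034,.038):
    c=P-off*z
    print(off,[((proj("side",[c-x*.030+s*y*.011])[0]-[310,130]+.5)*4).round(0).tolist() for s in(-1,0,1)])
b=np.load("side10.npz"); p=b["p"]; W=cloud("side",b["d"])
cv2.imwrite("pics/tip10.png",cv2.resize(cv2.convertScaleAbs(p[165:205,325:365],alpha=2.5),None,fx=14,fy=14,interpolation=cv2.INTER_CUBIC))
for v in range(186,197): print(v,[ (int(p[v,u].mean()),)+tuple(np.round(W[v,u]*1e3).astype(int)) for u in (346,348,350)])
E
```

```text
tool y [ 0.90467738 -0.09827941  0.41555232]
0 [[159.0, 312.0], [176.0, 306.0], [193.0, 299.0]]
0.02 [[147.0, 285.0], [164.0, 278.0], [181.0, 271.0]]
0.026 [[143.0, 277.0], [160.0, 269.0], [177.0, 262.0]]
0.03 [[141.0, 271.0], [158.0, 264.0], [175.0, 257.0]]
0.034 [[138.0, 265.0], [155.0, 258.0], [172.0, 251.0]]
0.038 [[136.0, 260.0], [153.0, 252.0], [170.0, 245.0]]
186 [(9, np.int64(620), np.int64(114), np.int64(155)), (20, np.int64(626), np.int64(117), np.int64(154)), (51, np.int64(632), np.int64(124), np.int64(150))]
187 [(7, np.int64(621), np.int64(117), np.int64(151)), (13, np.int64(625), np.int64(114), np.int64(152)), (45, np.int64(631), np.int64(119), np.int64(150))]
188 [(11, np.int64(621), np.int64(117), np.int64(149)), (14, np.int64(625), np.int64(114), np.int64(150)), (38, np.int64(632), np.int64(122), np.int64(146))]
189 [(14, np.int64(620), np.int64(113), np.int64(148)), (12, np.int64(626), np.int64(118), np.int64(146)), (24, np.int64(630), np.int64(112), np.int64(148))]
190 [(11, np.int64(621), np.int64(115), np.int64(144)), (8, np.int64(626), np.int64(115), np.int64(14
[... 297 characters left out ...]
(115), np.int64(139)), (36, np.int64(631), np.int64(114), np.int64(139))]
193 [(42, np.int64(623), np.int64(122), np.int64(134)), (38, np.int64(626), np.int64(116), np.int64(136)), (67, np.int64(633), np.int64(123), np.int64(133))]
194 [(69, np.int64(623), np.int64(122), np.int64(131)), (71, np.int64(628), np.int64(123), np.int64(131)), (104, np.int64(706), np.int64(425), np.int64(1))]
195 [(106, np.int64(623), np.int64(120), np.int64(130)), (112, np.int64(697), np.int64(414), np.int64(3)), (136, np.int64(704), np.int64(417), np.int64(1))]
196 [(136, np.int64(690), np.int64(411), np.int64(1)), (140, np.int64(695), np.int64(407), np.int64(3)), (148, np.int64(702), np.int64(409), np.int64(1))]
```

View pics/tip10.png

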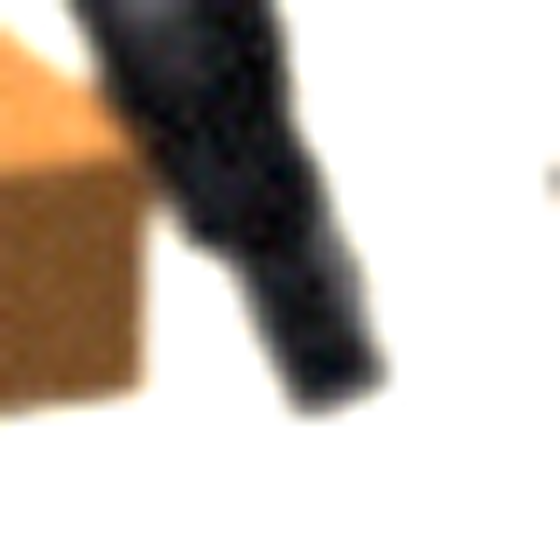

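```bash
python3 go.py 698.5 137.2 0.4 83.8 25  680.4 139.2 40 83.8 25
```

```text
t 14.22 pos [643.9 141.5 104.2] F [-0.  -0.3  0.1] g 0.364
[ 0.17  0.66 11.72] [-0.008  0.     0.   ] 0.4339046058988656
[0.17 0.65 7.36] [-0.008  0.     0.   ] 0.4339046058988656
tool x yaw 83.8 z [ 0.413 -0.045 -0.909] q [-0.59  0.41  0.21  2.05  0.39  0.35  0.7 ]
```

```bash
python3 -m creep '[[[0.17,0.65,2,-0.008,0,0,0.36],[0.17,0.65,5,-0.008,0,0,0.36],[0.17,0.65,7.4,-0.008,0,0,0.36],[0.17,0.65,7.4,-0.008,0,0,0.36],[0.17,0.65,7.4,-0.008,0,0,0.36]]]'; python3 go.py 698.5 137.2 0.4 83.8 25;  python3 - <<'E'
from h import *
for c in("side","top"):
    p,d=bot.read_camera(c); np.savez(f"{c}11.npz",p=p,d=d)
    r=(310,150,420,270) if c=="side" else (240,140,340,250)
    cv2.imwrite(f"pics/{c}11.png",cv2.resize(cv2.convertScaleAbs(p[r[1]:r[3],r[0]:r[2]],alpha=1.8),None,fx=5,fy=5,interpolation=cv2.INTER_CUBIC)[:600,:800])
E
```

```text
t: 14.85
eef_pos: [0.6816, 0.1397, 0.0409]
tool_rot: [0.162, 0.726, 0.652, 0.145]
contact_force: [-0.0, -0.3, 0.6]
gripper_width: 0.36
t 14.85 pos [681.6 139.7  40.9] F [-0.  -0.3  0.6] g 0.36
[-0.07 -0.17  4.39] [ 0.002 -0.     0.   ] 0.11214233865423483
tool x yaw 83.82 z [ 0.422 -0.045 -0.905] q [-0.58  0.56  0.23  2.    0.41  0.23  0.68]
```

View pics/side11.png

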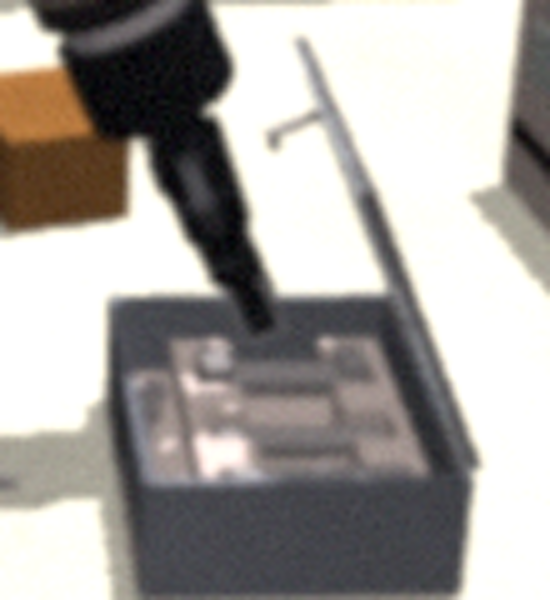

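View pics/top11.png

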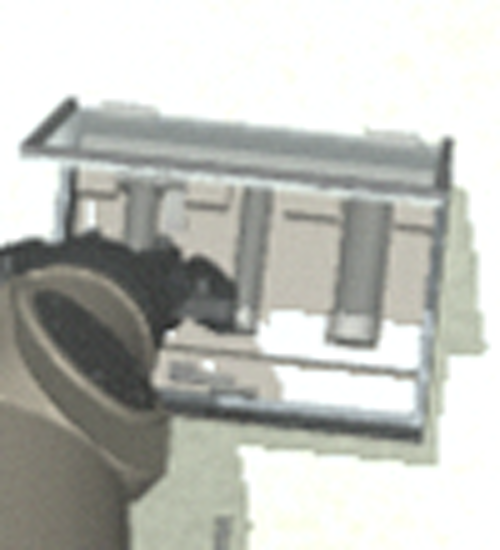

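The fingertips at (262,330) head for the middle of the cartridge body, and there's room to the cover. I'll continue down slowly.

```bash
python3 -m creep '[[[-0.07,-0.15,1,0,0,0,0.36],[-0.07,-0.15,2,0,0,0,0.36],[-0.07,-0.15,3,0,0,0,0.36],[-0.07,-0.15,3.6,0,0,0,0.36],[-0.07,-0.15,3.6,0,0,0,0.36]]]'; python3 go.py 698.5 137.2 0.4 83.8 25
```

```text
t: 15.58
eef_pos: [0.6955, 0.1372, 0.0061]
tool_rot: [0.162, 0.727, 0.652, 0.145]
contact_force: [-0.3, -0.0, -0.1]
gripper_width: 0.361
t 15.57 pos [695.5 137.2   6.1] F [-0.3 -0.  -0.1] g 0.361
[0.03 0.03 0.64] [0.001 0.    0.   ] 0.05651313823835529
tool x yaw 83.81 z [ 0.421 -0.046 -0.906] q [-0.55  0.63  0.21  1.98  0.48  0.18  0.61]
```

```bash
python3 go.py 696.8 137.4 -0.2 83.8 22;  python3 - <<'E'
from h import *
for c in("side",):
    p,d=bot.read_camera(c); np.savez(f"{c}12.npz",p=p,d=d)
    r=(310,150,420,270)
    cv2.imwrite(f"pics/{c}12.png",cv2.resize(cv2.convertScaleAbs(p[r[1]:r[3],r[0]:r[2]],alpha=1.8),None,fx=5,fy=5,interpolation=cv2.INTER_CUBIC)[:600,:800])
E
```

```text
t 15.57 pos [695.5 137.2   6.1] F [-0.3 -0.  -0.1] g 0.361
[ 0.03 -0.15  0.62] [0.053 0.    0.   ] 3.0445464766701793
tool x yaw 83.81 z [ 0.421 -0.046 -0.906] q [-0.55  0.63  0.21  1.98  0.48  0.18  0.61]
```

View pics/side12.png

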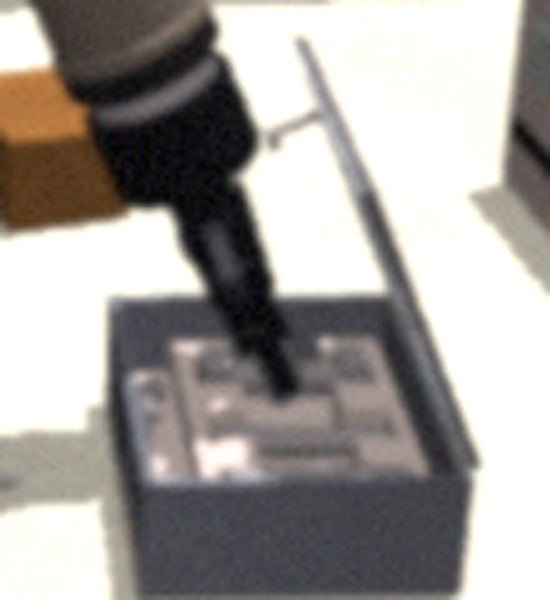

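```bash
python3 -m creep '[[[0.03,-0.15,0,0.053,0,0,0.36],[0.03,-0.15,0.3,0.053,0,0,0.36],[0.03,-0.15,0.6,0.053,0,0,0.36],[0.03,-0.15,0.6,0.053,0,0,0.36]]]'; python3 go.py 696.8 137.4 -0.2 83.8 22
```

```text
t: 16.12
eef_pos: [0.6965, 0.1376, 0.0004]
tool_rot: [0.143, 0.73, 0.656, 0.128]
contact_force: [0.4, -0.9, 0.3]
gripper_width: 0.359
t 16.12 pos [6.965e+02 1.376e+02 4.000e-01] F [ 0.4 -0.9  0.3] g 0.359
[-0.02  0.01  0.06] [0.001 0.    0.001] 0.07422504092851546
tool x yaw 83.83 z [ 0.373 -0.041 -0.927] q [-0.45  0.64  0.11  1.93  0.46  0.26  0.66]
```

```bash
python3 -m creep '[[[0,0,0.2,0,0,0,0.36],[0,0,0.2,0,0,0,0],[0,0,0.2,0,0,0,0],[0,0,0.2,0,0,0,0],[0,0,0.2,0,0,0,0]]]' 70; python3 go.py 696.8 137.4 -0.2 83.8 22; python3 - <<'E'
from h import *
for c in("side",):
    p,d=bot.read_camera(c); np.savez(f"{c}13.npz",p=p,d=d)
    r=(330,190,410,260)
    cv2.imwrite(f"pics/{c}13.png",cv2.resize(cv2.convertScaleAbs(p[r[1]:r[3],r[0]:r[2]],alpha=2),None,fx=8,fy=8,interpolation=cv2.INTER_CUBIC)[:600,:800])
E
```

```text
t: 16.75
eef_pos: [0.6981, 0.1384, -0.0002]
tool_rot: [0.143, 0.73, 0.656, 0.129]
contact_force: [-1.8, 0.2, 6.3]
gripper_width: 0.184
t 16.75 pos [ 6.981e+02  1.384e+02 -2.000e-01] F [-1.8  0.2  6.3] g 0.184
[-0.12 -0.11 -0.04] [ 0.003 -0.001  0.001] 0.16599836760496128
tool x yaw 83.87 z [ 0.375 -0.04  -0.926] q [-0.45  0.64  0.11  1.93  0.46  0.26  0.66]
```

View pics/side13.png

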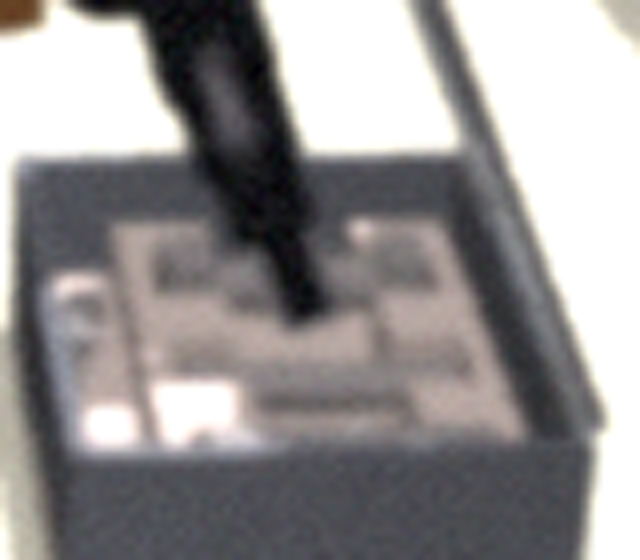

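```bash
python3 -m creep '[[[0,0.2,-0.5,0,0,0,0],[0,0.5,-1.2,0,0,0,0],[0,0.85,-2.1,0,0,0,0],[0,1.0,-2.5,0,0,0,0],[0,1.0,-2.5,0,0,0,0]]]'; python3 go.py; python3 - <<'E'
from h import *
for c in("side",):
    p,d=bot.read_camera(c); np.savez(f"{c}14.npz",p=p,d=d)
    r=(330,190,410,260)
    cv2.imwrite(f"pics/{c}14.png",cv2.resize(cv2.convertScaleAbs(p[r[1]:r[3],r[0]:r[2]],alpha=2),None,fx=8,fy=8,interpolation=cv2.INTER_CUBIC)[:600,:800])
E
```

```text
t: 17.42
eef_pos: [0.698, 0.1375, 0.0267]
tool_rot: [0.143, 0.731, 0.655, 0.128]
contact_force: [-0.6, 0.4, -1.4]
gripper_width: 0.178
t 17.43 pos [698.  137.5  26.7] F [-0.6  0.4 -1.4] g 0.178
tool x yaw 83.8 z [ 0.374 -0.04  -0.926] q [-0.43  0.6   0.07  1.92  0.45  0.31  0.69]
```

View pics/side14.png

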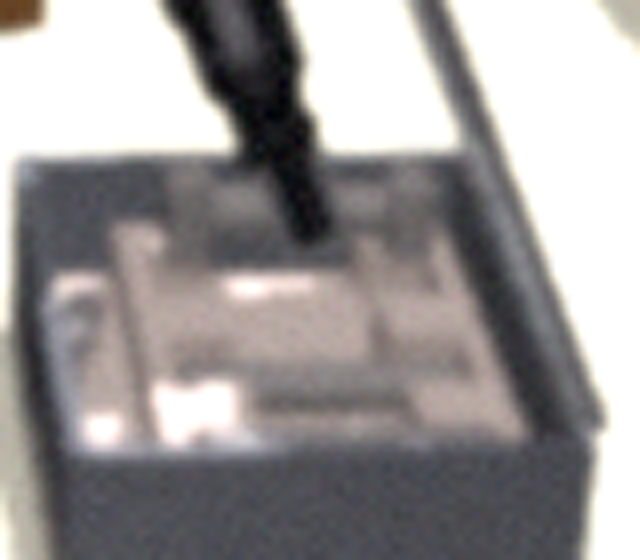

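```bash
python3 -m creep '[[[0,-0.2,-1.3,0,0,0,0],[0,-1.1,-2.6,0,0,0,0],[0,-1.7,-5,0,0,0,0],[0,-2.4,-7.4,0,0,0,0],[0,-2.7,-10.5,0,0,0,0],[0,-2.9,-14.1,0,0,0,0],[0,-2.9,-14.1,0,0,0,0],[0,-2.9,-14.1,0,0,0,0]]]'; python3 go.py; python3 - <<'E'
from h import *
for c in("side",):
    p,d=bot.read_camera(c); np.savez(f"{c}15.npz",p=p,d=d)
    r=(290,130,420,270)
    cv2.imwrite(f"pics/{c}15.png",cv2.resize(cv2.convertScaleAbs(p[r[1]:r[3],r[0]:r[2]],alpha=1.7),None,fx=4,fy=4,interpolation=cv2.INTER_CUBIC)[:600,:800])
E
```

```text
t: 18.48
eef_pos: [0.6175, 0.1461, 0.1455]
tool_rot: [0.142, 0.73, 0.656, 0.128]
contact_force: [0.1, 0.2, -1.6]
gripper_width: 0.179
t 18.48 pos [617.5 146.1 145.5] F [ 0.1  0.2 -1.6] g 0.179
tool x yaw 83.83 z [ 0.373 -0.04  -0.927] q [-0.47  0.31  0.03  2.03  0.4   0.5   0.7 ]
```

View pics/side15.png

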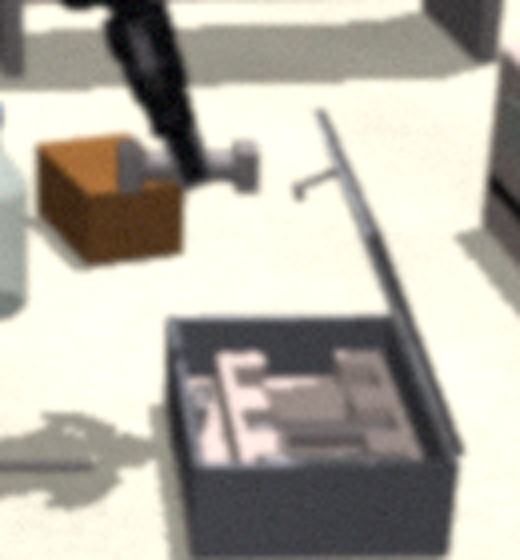

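```bash
cat > cart.py <<'E'
import sys
from ov import *
from fit import fit
c,fn,yaw=sys.argv[1],sys.argv[2],float(sys.argv[3]); exp=np.array([float(v) for v in sys.argv[4:7]])/1e3
z=np.load(fn); W=cloud(c,z["d"]); a=np.radians(yaw); u=np.array([np.cos(a),np.sin(a),0]); l=np.array([-u[1],u[0],0])
Q=W-exp; X=Q@u*1e3; Y=Q@l*1e3; Z=Q[...,2]*1e3
m=(z["d"]>0)&(abs(X)<60)&(abs(Y)<25)&(abs(Z)<25)&(abs(X)>20)
for lo in range(-60,60,4):
    k=m&(X>=lo)&(X<lo+4)
    if k.sum()>1: print(lo,k.sum(),"Y",np.round(np.percentile(Y[k],[10,50,90]),1),"Z",np.round(np.percentile(Z[k],[5,50,95]),1))
def b(x0,x1,h): return tf(box(x0,x1,-h,h,-h,h),exp,yaw)
uv=proj(c,exp)[0]; r=[int(uv[0])-35,int(uv[1])-28,int(uv[0])+35,int(uv[1])+28]
view(c,z["p"],r,10,[(b(-.042,-.028,.013),(0,255,0)),(b(.028,.042,.013),(0,255,0)),(b(-.028,.028,.009),(0,255,255))],sys.argv[7])
E
python3 cart.py side side15.npz -6.2 602.9 146.5 179 pics/cf15.png
```

```text
-44 26 Y [-12.8  -9.7  -0.2] Z [-9.3  4.1 14.4]
-40 17 Y [-12.5  -9.7   3.3] Z [-9.4  8.3 14.3]
-36 26 Y [-13.4 -10.4   2.9] Z [-9.1  3.6 15.1]
-32 21 Y [-13.1  -9.4  -3.8] Z [-8.6  6.2 14.5]
-28 7 Y [-5.9 -4.  -0.3] Z [-2.7  4.1  9. ]
-24 14 Y [-9.7 -7.4 -2.5] Z [-1.7  5.  10.6]
20 8 Y [-8.4 -6.4 -0.7] Z [-1.1  4.5 10. ]
24 21 Y [-8.5 -5.1  1. ] Z [-8.5  5.4 14.6]
28 25 Y [-14.5  -9.6  -1.3] Z [-10.1   3.2  14.3]
32 23 Y [-12.5 -10.2   1. ] Z [-7.9  6.2 14.6]
36 22 Y [-13.5 -10.4   2.7] Z [-10.2   5.3  14.5]
40 9 Y [-11.7 -10.8  -6.6] Z [-8.4  1.7 13. ]
```

View pics/cf15.png

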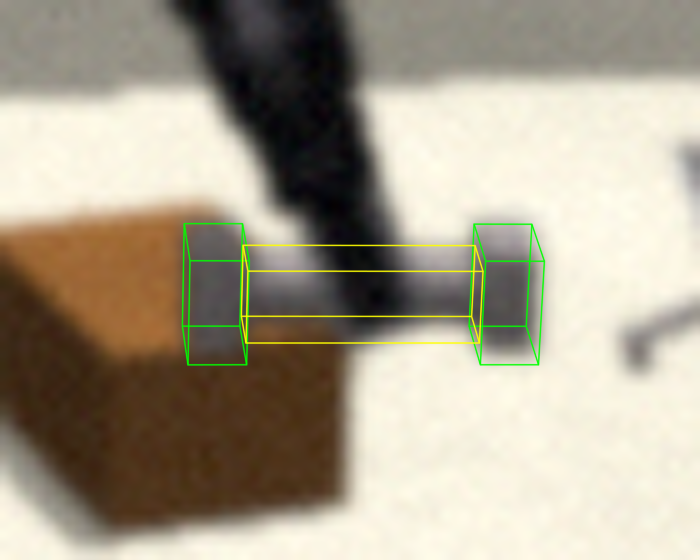

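```bash
python3 go.py 567 152 150 83.8 22  575 -100 150 72 22  604.5 -325.5 110 61.7 22
```

```text
t 18.52 pos [617.5 145.9 144.8] F [-0.7 -0.5 -1. ] g 0.181
[ 0.06 -4.52 -2.38] [-0.     0.001  0.001] 0.04314029160881222
[-24.91  -1.27  -1.05] [ 0.    -0.077  0.191] 11.81744600133261
[-47.01   2.2    4.68] [ 0.    -0.144  0.358] 22.11741507814674
tool x yaw 83.82 z [ 0.372 -0.041 -0.927] q [-0.47  0.32  0.03  2.03  0.4   0.5   0.7 ]
```

```bash
python3 -m creep '[[[0,-2.5,-1.3,0,0,0,0],[0,-4.5,-2.4,0,0,0,0],[-3,-4.2,-2.3,0,-0.01,0.02,0],[-8,-3.5,-2,0,-0.025,0.06,0],[-13,-2.8,-1.7,0,-0.04,0.1,0],[-18,-2,-1.4,0,-0.055,0.14,0],[-23,-1.4,-1.1,0,-0.07,0.18,0],[-28,-0.8,-0.4,0,-0.087,0.216,0],[-33,0,0.3,0,-0.1,0.25,0],[-38,0.8,1,0,-0.117,0.29,0]]]'; python3 go.py 604.5 -325.5 90 61.7 22
```

```text
t: 19.77
eef_pos: [0.5876, -0.2346, 0.1378]
tool_rot: [0.16, 0.824, 0.533, 0.103]
contact_force: [1.2, -0.0, -0.7]
gripper_width: 0.18
t 19.77 pos [ 587.6 -234.6  137.8] F [ 1.2 -0.  -0.7] g 0.18
[-7.6  3.1  6.4] [-0.001 -0.027  0.067] 4.10551243388533
tool x yaw 65.8 z [ 0.341 -0.153 -0.928] q [0.16 0.31 0.1  2.06 0.09 0.4  1.32]
```

```bash
python3 -m creep '[[[-4,1.2,2,0,-0.014,0.035,0],[-7.6,2.5,4,0,-0.027,0.067,0],[-7.6,3.1,6.4,0,-0.027,0.067,0],[-7.6,3.1,6.4,0,-0.027,0.067,0],[-7.6,3.1,6.4,0,-0.027,0.067,0]]]'; python3 go.py 604.5 -325.5 19.5 61.7 22; python3 - <<'E'
from h import *
for c in("side","top"):
    p,d=bot.read_camera(c); np.savez(f"{c}16.npz",p=p,d=d)
    r=(310,250,450,400) if c=="side" else (390,150,500,270)
    cv2.imwrite(f"pics/{c}16.png",cv2.resize(cv2.convertScaleAbs(p[r[1]:r[3],r[0]:r[2]],alpha=1.7),None,fx=4,fy=4,interpolation=cv2.INTER_CUBIC)[:600,:800])
E
python3 cart.py side side16.npz -28.3 591 -318.2 123.5 pics/cf16.png | tail -30
```

```text
t: 20.4
eef_pos: [0.605, -0.3229, 0.091]
tool_rot: [0.163, 0.842, 0.504, 0.098]
contact_force: [0.6, -0.3, -0.5]
gripper_width: 0.181
t 20.4 pos [ 605.  -322.9   91. ] F [ 0.6 -0.3 -0.5] g 0.181
[-0.26 -2.6   6.66] [-0.001 -0.001  0.002] 0.11856885115063688
tool x yaw 61.81 z [ 0.33  -0.176 -0.927] q [0.32 0.45 0.08 1.97 0.03 0.34 1.44]
-44 25 Y [-10.7  -8.7  -1.1] Z [-5.9  5.7 16. ]
-40 41 Y [-11.   -9.6  -3.9] Z [-7.9  7.6 16.3]
-36 35 Y [-10.9  -9.6  -7.6] Z [-6.7  4.1 15.7]
-32 43 Y [-10.4  -8.7  -4.6] Z [-7.4  2.9 14.5]
-28 17 Y [-5.3 -4.3 -2.1] Z [-1.8  5.1  9.9]
-24 24 Y [-6.4 -4.5  0.8] Z [-1.3  6.8 11.1]
20 28 Y [-6.4 -2.6  2.9] Z [-2.   8.5 12.3]
24 32 Y [-9.  -3.9  4.9] Z [-4.1  8.7 15. ]
28 51 Y [-10.5  -8.3   8.9] Z [-7.6 11.9 16.4]
32 55 Y [-10.4  -8.6   9.6] Z [-7.8 11.7 16.4]
36 58 Y [-10.3  -8.5   8.6] Z [-8.1 11.1 16.3]
40 37 Y [-9.9 -3.4 13.2] Z [-6.3  7.2 15.3]
```

View pics/side16.png

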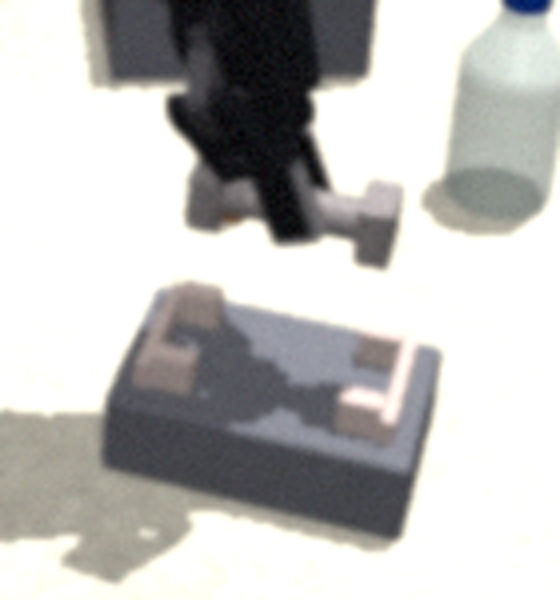

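View pics/top16.png

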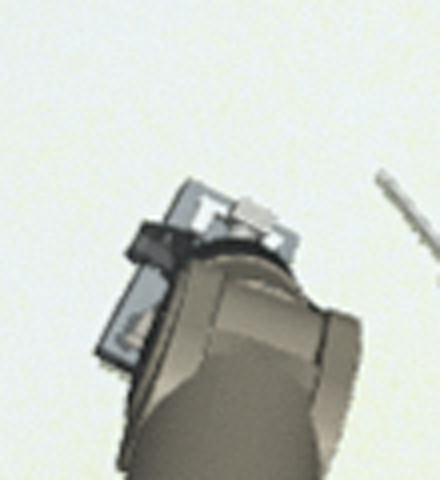

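View pics/cf16.png

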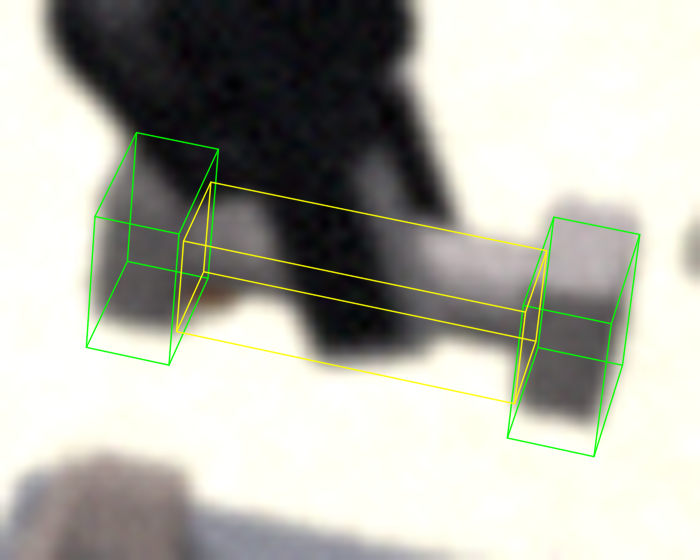

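```bash
python3 -m creep '[[[-0.26,-0.7,2,0,0,0,0],[-0.26,-1.5,4,0,0,0,0],[-0.26,-2.2,5.6,0,0,0,0],[-0.26,-2.2,5.6,0,0,0,0],[-0.26,-2.2,5.6,0,0,0,0]]]'; python3 - <<'E'
from h import *
for c in("side","top"):
    p,d=bot.read_camera(c); np.savez(f"{c}17.npz",p=p,d=d)
E
python3 go.py 604.5 -325.5 19.5 61.7 22
python3 cart.py side side17.npz -28.3 591 -318.2 64 pics/cf17.png >/dev/null
```

```text
t: 21.12
eef_pos: [0.6054, -0.3263, 0.0323]
tool_rot: [0.164, 0.842, 0.504, 0.099]
contact_force: [0.3, -0.4, -1.5]
gripper_width: 0.181
t 21.23 pos [ 605.5 -326.5   32.6] F [ 0.5 -0.4 -1.1] g 0.176
[ 0.04 -0.62  1.17] [ 0.003 -0.001  0.001] 0.17282156450101363
tool x yaw 61.77 z [ 0.333 -0.178 -0.926] q [0.33 0.55 0.07 1.99 0.02 0.22 1.44]
```

View pics/cf17.png

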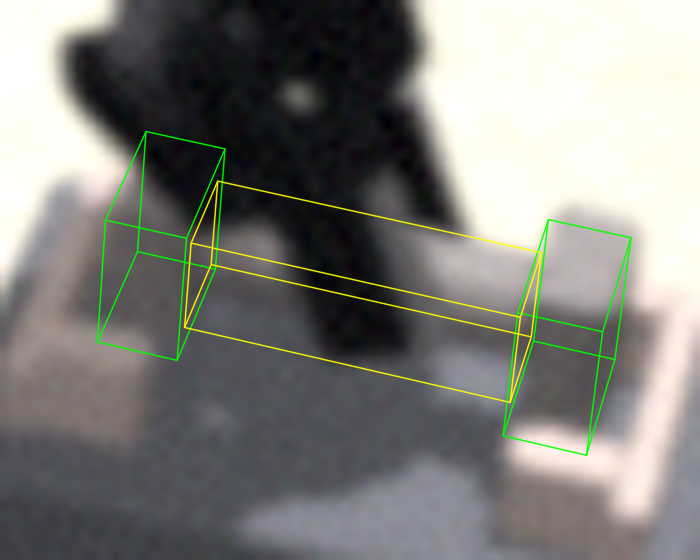

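```bash
python3 -m creep '[[[0.04,-0.3,0.3,0,0,0,0],[0.04,-0.45,0.6,0,0,0,0],[0.04,-0.53,0.9,0,0,0,0],[0.04,-0.53,0.9,0,0,0,0]]]'; python3 go.py 604.5 -325.5 19.5 61.7 22
```

```text
t: 21.72
eef_pos: [0.6034, -0.325, 0.0207]
tool_rot: [0.164, 0.842, 0.504, 0.098]
contact_force: [0.7, -0.0, -1.7]
gripper_width: 0.181
t 21.73 pos [ 603.4 -325.    20.7] F [ 0.7 -0.  -1.7] g 0.181
[0.01 0.06 0.16] [ 0.    -0.001  0.001] 0.0742751011791468
tool x yaw 61.77 z [ 0.33  -0.177 -0.927] q [0.33 0.57 0.07 2.   0.03 0.19 1.43]
```

```bash
python3 -m creep '[[[0,0.02,0.07,0,0,0,0],[0,0,0.14,0,0,0,0],[0,0,0.14,0,0,0,0]]]'; python3 go.py 604.5 -325.5 19.5 61.7 22; python3 - <<'E'
from h import *
for c in("side",):
    p,d=bot.read_camera(c); np.savez(f"{c}18.npz",p=p,d=d)
E
python3 cart.py side side18.npz -28.3 591 -318.2 53 pics/cf18.png
```

```text
t: 22.1
eef_pos: [0.6041, -0.3254, 0.0199]
tool_rot: [0.164, 0.842, 0.504, 0.098]
contact_force: [0.1, -1.2, -0.3]
gripper_width: 0.187
t 22.1 pos [ 604.1 -325.4   19.9] F [ 0.1 -1.2 -0.3] g 0.187
[0.01 0.02 0.05] [ 0.001 -0.001  0.001] 0.09169284147824984
tool x yaw 61.76 z [ 0.331 -0.177 -0.927] q [0.33 0.57 0.07 2.   0.03 0.19 1.43]
-60 12 Y [-20.5  -2.   16.4] Z [-11.7 -10.4  -9.7]
-56 33 Y [-19.9  -3.   16.9] Z [-0.5  0.6  2.1]
-52 48 Y [-18.8   4.6  17.2] Z [-9.8 -0.4  3.2]
-48 10 Y [-22.3 -18.6  18.6] Z [-11.3   3.5   6. ]
-44 21 Y [-24.1 -12.8  -9.9] Z [ 0.7  6.1 15.3]
-40 32 Y [-21.2 -12.6  -8.1] Z [ 2.9  6.3 15.8]
-36 26 Y [-22.1 -12.6 -10.8] Z [ 0.1  5.1 15.4]
-32 52 Y [-20.7 -12.3  -8.2] Z [-11.9  -4.4  10.7]
-28 38 Y [-17.5  -8.8  -1.5] Z [-11.7 -10.1   6.6]
-24 36 Y [-21.7  -8.9  -2.1] Z [-12.  -10.5   7.2]
20 50 Y [-18.4  -6.6   0.1] Z [-11.8  -6.4  10.3]
24 47 Y [-20.7  -7.4  -1.3] Z [-12.4  -4.8  11.5]
28 50 Y [-16.5 -11.3   7. ] Z [-10.7  12.5  15.5]
32 50 Y [-19.7  -9.8   7.7] Z [ 1.4 13.3 15.9]
36 51 Y [-22.8 -11.1   7.8] Z [ 1.3 13.5 16. ]
40 63 Y [-16.9   4.6  18.9] Z [-11.1   4.4  14.7]
44 48 Y [-22.2  16.8  20.8] Z [-12.1  -0.8   5.7]
48 45 Y [-20.1  -0.5  21.5] Z [-0.8  0.9  3.1]
52 60 Y [-19.3   0.5  20.3] Z [-12.1  -1.2   1.8]
56 47 Y [-19.5  -3.   16.9] Z [-12.8 -11.4  -9.6]
```

View pics/cf18.png

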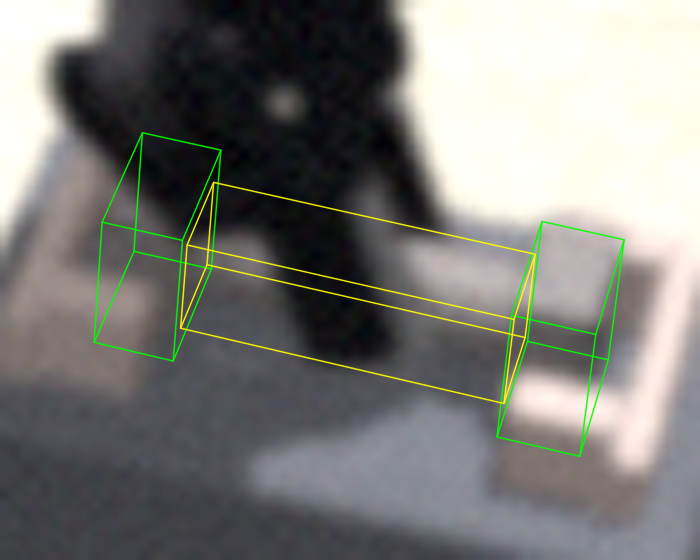

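```bash
python3 -m creep '[[[0,0,0.05,0,0,0,0],[0,-0.03,0.1,0,0,0,0],[0,-0.03,0.1,0,0,0,0]]]'; python3 go.py 604.5 -325.5 18 61.7 22
```

```text
t: 22.52
eef_pos: [0.6042, -0.3254, 0.0198]
tool_rot: [0.164, 0.842, 0.504, 0.099]
contact_force: [-4.9, 2.7, 9.0]
gripper_width: 0.178
t 22.52 pos [ 604.2 -325.4   19.8] F [-4.9  2.7  9. ] g 0.178
[ 0.01 -0.04  0.18] [ 0.002 -0.001  0.001] 0.11403217230452538
tool x yaw 61.76 z [ 0.332 -0.177 -0.927] q [0.33 0.57 0.07 2.   0.03 0.19 1.43]
```

The cartridge rests on the module, with 9 N of contact. I'll ease off a little, then release.

```bash
python3 -m creep '[[[0,0.03,-0.08,0,0,0,0],[0,0.03,-0.08,0,0,0,0],[0,0.03,-0.08,0,0,0,0.25],[0,0.03,-0.08,0,0,0,0.36],[0,0.03,-0.08,0,0,0,0.36]]]'; python3 go.py; python3 - <<'E'
from h import *
p,d=bot.read_camera("side"); np.savez("side19.npz",p=p,d=d)
E
python3 cart.py side side19.npz -28.3 591 -318.2 53 pics/cf19.png>/dev/null
```

```text
t: 23.15
eef_pos: [0.6042, -0.3254, 0.0197]
tool_rot: [0.164, 0.842, 0.504, 0.098]
contact_force: [0.4, -0.0, 0.1]
gripper_width: 0.359
t 23.15 pos [ 604.2 -325.4   19.7] F [ 0.4 -0.   0.1] g 0.359
tool x yaw 61.77 z [ 0.331 -0.177 -0.927] q [0.33 0.57 0.07 2.   0.03 0.19 1.43]
```

View pics/cf19.png

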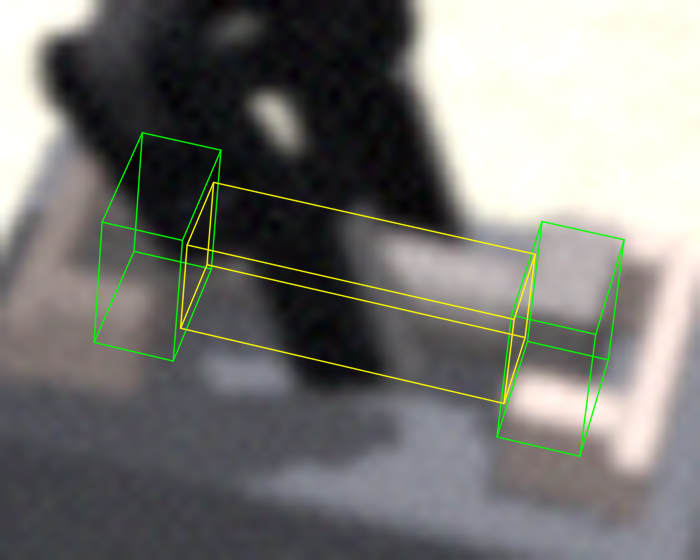

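Released. I'll pull back along the tool axis and then well away, to get a clear view.

```bash
python3 -m creep '[[[0,0,-1,0,0,0,0.36],[0,0,-3,0,0,0,0.36],[0,0,-7,0,0,0,0.36],[0,0,-12,0,0,0,0.36],[0,-5,-17,0,0,0,0.36],[0,-10,-20,0.1,0,0,0.36],[0,-14,-22,0.2,0,0,0.36],[0,-14,-22,0.2,0,0,0.36],[0,-14,-22,0.2,0,0,0.36]]]'; python3 go.py; python3 - <<'E'
from h import *
for c in("side","top"):
    p,d=bot.read_camera(c); np.savez(f"{c}20.npz",p=p,d=d); cv2.imwrite(f"pics/{c}20.png",p)
E
python3 cart.py side side20.npz -28.3 591 -318.2 53 pics/cf20.png
python3 cart.py top top20.npz -28.3 591 -318.2 53 pics/cf20t.png
```

```text
t: 24.32
eef_pos: [0.4178, -0.2254, 0.1715]
tool_rot: [0.08, 0.854, 0.511, 0.048]
contact_force: [0.5, -0.3, -0.6]
gripper_width: 0.356
t 24.32 pos [ 417.8 -225.4  171.5] F [ 0.5 -0.3 -0.6] g 0.356
tool x yaw 61.76 z [ 0.164 -0.087 -0.983] q [0.26 0.08 0.09 2.2  0.03 0.68 1.4 ]
-60 12 Y [-22.1  -5.5  17.4] Z [-11.9 -10.9  -9.9]
-56 36 Y [-18.5  -1.3  16.3] Z [-0.3  1.   2.6]
-52 49 Y [-15.6   4.9  18.9] Z [-10.9  -0.1   3.2]
-48 21 Y [-21.   17.4  22.8] Z [-10.5   4.1   5.6]
-44 26 Y [-22.4 -11.    5.3] Z [ 1.5 10.  15.1]
-40 49 Y [-22.1 -11.1   6.4] Z [ 2.6 12.8 16. ]
-36 44 Y [-21.4 -10.2   7.7] Z [ 0.2 11.8 15.8]
-32 86 Y [-21.3 -11.4   5.2] Z [-11.5   6.   15.8]
-28 45 Y [-18.4  -6.7  -0. ] Z [-11.8  -2.8  10.9]
-24 50 Y [-19.8  -7.9   0.6] Z [-12.2  -5.1  10.7]
20 49 Y [-17.7  -7.2  -0.5] Z [-12.3  -2.8  11.1]
24 48 Y [-19.6  -7.6  -0.1] Z [-11.9  -3.2  11.7]
28 47 Y [-19.8 -11.2   6.8] Z [-9.9 14.  16. ]
32 53 Y [-19.5 -11.    8.2] Z [ 3.1 12.4 15.5]
36 44 Y [-19.  -10.4   7.7] Z [ 1.6 13.3 15.5]
40 68 Y [-17.4   5.8  20. ] Z [-11.9   4.   15.5]
44 43 Y [-21.2  16.9  21. ] Z [-
[... 465 characters left out ...]
9]
-36 28 Y [-20.8  -1.6  20.4] Z [-8.9 12.1 20.8]
-32 21 Y [-17.5   7.3  16.1] Z [-11.4   9.1  17.5]
-28 26 Y [-19.1  -2.3  17.6] Z [-14.9   5.8  17.1]
-24 22 Y [-19.2   3.8  19.5] Z [-13.7  -4.3  14.5]
20 35 Y [-20.1   3.3  17.1] Z [-18.3  -8.5  11.1]
24 26 Y [-17.1   3.3  18.8] Z [-14.2  -4.7  17.4]
28 42 Y [-19.1   0.1  15. ] Z [-15.4  -0.9  17.4]
32 36 Y [-21.5   2.   21.4] Z [-11.5   6.   18.3]
36 27 Y [-19.   -0.3  16.6] Z [-11.6  10.1  16.4]
40 24 Y [-19.5   0.1  21.5] Z [-12.7   6.8  15.8]
44 14 Y [-21.2  14.7  21.8] Z [-11.3   1.8   7.2]
48 36 Y [-18.3  -1.1  16.3] Z [-10.7  -1.7   4.3]
52 22 Y [-20.3  -3.1  16.3] Z [-4.7  1.7  5.7]
56 13 Y [-21.3  -0.9  16.1] Z [-11.8  -7.3  -1. ]
```

View pics/cf20.png

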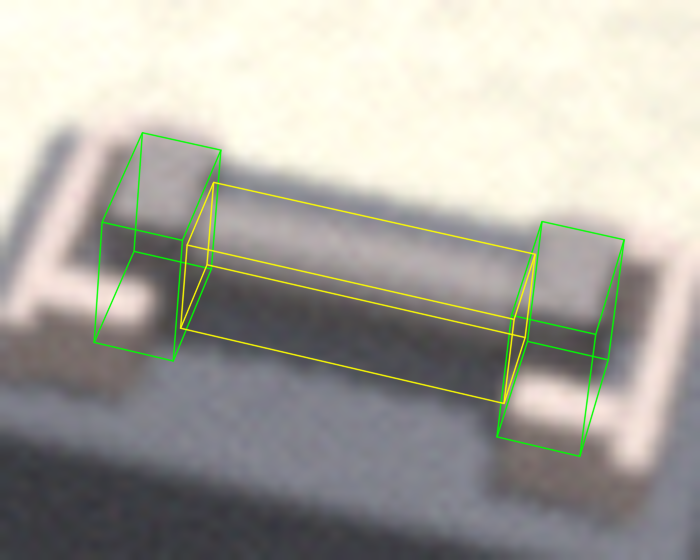

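View pics/cf20t.png

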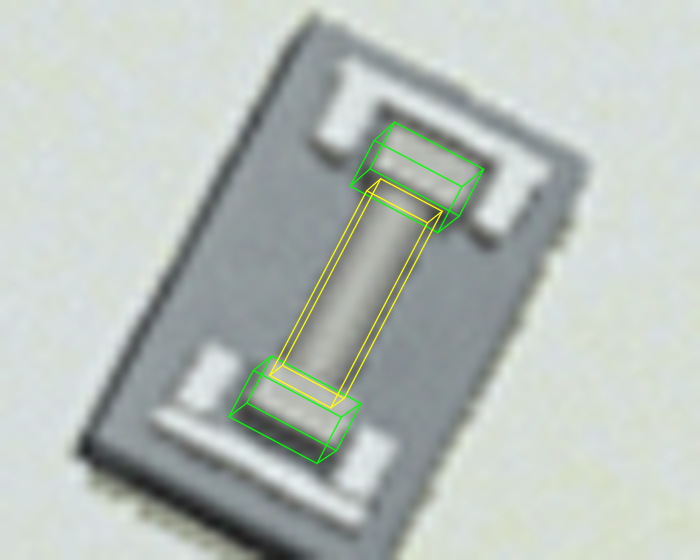

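View pics/side20.png

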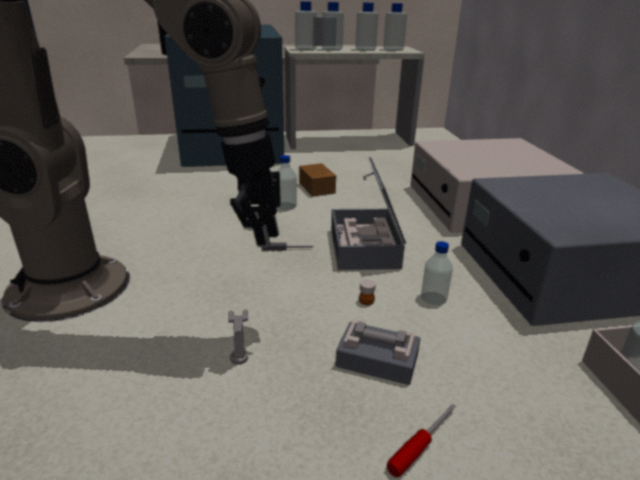

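View pics/top20.png

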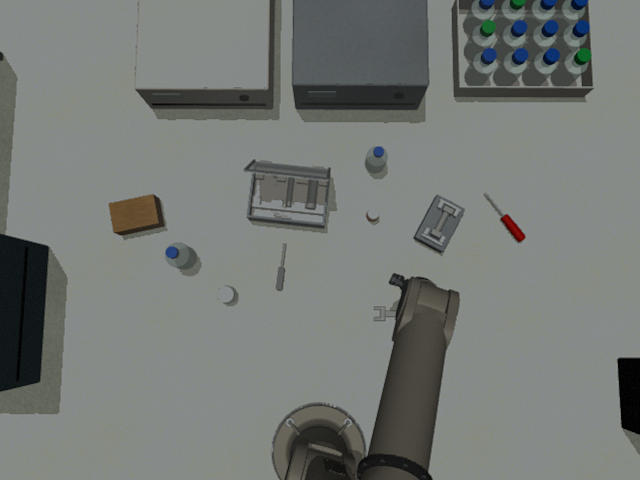

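The cartridge sits in the cradle, level and between the stops in both views. The cover is open, the other two tubes are in their pockets, the rod lies flat in front of the case and the arm is clear of everything. Handing in.

```bash
python3 - <<'E'
from station import bot
print(bot.hand_in())
E
```

```text
the job is handed in; nothing more can be done
None
```

The job is done and handed in at 24.4 s. The rod's pin went about 20 mm into the hole and the cover sprang fully open. I then laid the rod flat on the bench, its tip about 50 mm short of the case. The square-ended cartridge came out of the left pocket at about 22° lean, slightly under your 25 to 40°, and I set it in the detector cradle with about 9 N of contact.

**Last checks:** both cameras show the cartridge level and lengthwise in the cradle, centred to about 1–2 mm. The cover is still open, the other two tubes are in their pockets and nothing else has visibly moved. The gripper is clear of everything, with about zero force on it.

**Checks that failed or disagreed:**
- **Tool tip:** the reported tip was about 28–34 mm beyond the visible finger ends. My first grip on the rod closed above it without touching, and I allowed for the difference after that.
- **Camera heights:** both cameras read about 1.6 mm high, which I corrected for.
- **Joint 6:** it came within about 0.01–0.02 rad of its lower limit (0.17) both when picking up and when placing the cartridge. It never read below 0.18, though I only read it between moves.

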